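# Steady the rocking bottle stand and set the decanter on it

### The job

The little aluminium bottle stand rocks because one of its two black-knobbed levelling screws has been backed off. Find out by feel which one, and without leaning hard on the stand or shifting it, turn that screw down until all four feet carry weight, the stand no longer rocks and it sits level. Take your hand off the steady stand, then set the amber decanter upright and gently on the middle of the cork disc, leaving the schooner and the hand tools where they lie.

Things in the scene. Friction and masses are not known exactly. Their poses are not given: they have to be found in the camera images.
- stand: bottle stand, 2 to 2.8 kg: aluminium plate 200 x 200 x 16 mm, upper face 32 mm above the desk. Origin on the desk under its middle, z up. Steel fence (20 mm thick, top 56 mm above the desk) along the rear edge at x +88. Rubber feet at (+-75, +-75) mm: rear_a (y +75) and rear_b (y -75) fixed, front foot_a (y +75) and foot_b (y -75) on screws. One front foot hangs 0.5 to 5 mm clear of the desk
- front (a point): middle of the plate's front edge, x -100 on the stand, 32 mm above the desk. The other three feet are right to 0.4 mm and the plate is level on them. Pressing the hanging foot's knob with 2 to 3 N tips the stand until that foot touches; let go, it tips back. A knob whose foot bears gives less than 0.1 mm per newton
- pad (a point): centre of the upper face of the round cork disc (110 mm across) in the middle of the stand, 35 mm above the desk; axes as the stand's
- knob_a (a point): point fixed to the stand at (-75, +75), 60 mm above the desk, on the vertical axis of foot_a's screw. Its black fluted knob (34 mm across, 24 mm tall, free all round) spans 48 to 72 mm above the desk when the foot is right, up to 5 mm higher when backed off; knob and foot move together. Clockwise from above drives them down, 8 mm per turn; 0.05 N m turns it and it stays where left
- knob_b (a point): the same point on foot_b's screw at (-75, -75), same knob. For both: past first touch of the hanging foot, each further 1 mm of screw shifts about 7 N onto it and its diagonal partner and off the other two feet; a front foot's fair share is 4 to 5 N (about 0.65 mm), and some 1.3 mm past first touch the other front foot hangs in turn
- decanter: squat amber glass decanter, 0.36 to 0.54 kg, 126 mm tall, body 86 mm across (flat base 78 mm), shoulder from 44 to 78 mm, straight neck about 30 mm across from 78 to 115 mm above its base, rim 38 mm across above that. Origin at the centre of its base, z up. It stands on the desk beside the stand
- schooner: miniature two-masted schooner, black and white hull about 125 mm long on a wooden cradle, 96 mm tall, 80 g; origin under its middle, bow to +x. To be left alone
- pin_vise: brass pin vise lying on the desk, 92 mm long, 14 mm thick, along its own x; origin under its middle. To be left alone
- bending_tool: boxwood bending tool lying on the desk, 118 mm long, 14 mm thick, head 30 mm wide at +x; origin under its middle. To be left alone
There are look-alikes about, which are no part of the job. There is more than one size of the decanter; the job needs the middle-sized.

How it is judged:
By the outcome, as a careful person would: the job done as asked, in the order asked, and still so for the second after the job is handed in, with the robot touching nothing.
It also fails if it takes over 72 s, if anything falls off the work surface, if the arm or the gripper's body presses on something with over 40 N, if the wrist force passes 120 N, or if a joint passes its speed limit or range.

### The arm

A 7-joint arm with a two-finger parallel gripper is mounted at the origin on the work surface. World frame = base frame: x ahead of the robot, y to its left, z up, the work surface at z = 0. Lengths are in m, angles in rad, forces in N, time in s.
With the tool pointing down it reaches from about 0.4 to 0.925 m from the base axis. Payload 4.1 kg.
Tool frame: the origin (TCP) lies at the very end of the fingers, on their centre line; the grasp point (between the pads) lies 19 mm behind it; z points along the fingers, y is the direction in which the jaws open and shut (so a half turn about z gives the same grasp; the last joint's range is limited). The gripper opens to 85 mm and grips with 20 to 120 N. Pads are 22 mm wide; open, the fingers measure 114 mm over their backs; the gripper's body (76 mm by 85 mm) begins 54 mm behind the grasp point. The pads swing forward as they close: fully open they stand 13 mm farther back than shut.
Start: joints at [-1.338, 0.398, 0.045, 1.537, -0.019, 1.207, -0.051], TCP at [0.212, 0.615, 0.231] pointing down, gripper open.
Joint ranges: [-2.82, 2.82], [-0.49, 2.23], [-1.37, 1.46], [0, 2.46], [-1.36, 4.5], [0.23, 2], [-2.94, 2.94]. Speed limits (rad/s): [2.57, 2.57, 3.14, 3.14, 3.14, 3.14, 3.14].

### API

Orientations are given as a unit quaternion [x, y, z, w].
In Python, from plant import state, capture, sign_off gives the robot as it stands.
- The arm moves only by the shell command python3 -m handwheel 'ROWS' [FORCE]. ROWS is JSON, a list of rows, each a list of 3 entries, a list of its own where there are three numbers: the opening, from 0 (shut) to 1 (fully open), then the shift along the tool's x, y, z in cm, then the turn, a rotation vector about the tool's x, y, z in rad. A call has 1 to 5 rows; each row shifts and turns the commanded pose from where the row before left it, along the tool's axes as they then stand; what a row does not reach is not made up. A row lasts 1/10 s, in which the tool goes at most 50 mm and 8.59 degrees, less where a joint would pass 70% of its speed; a pose out of reach is approached as far as the arm can. A call is refused whole if a number of a shift passes 5 or a number of a turn 0.15, either way. A call with a gripper value outside its range is refused whole. The fingers move at their own pace and stop on an object; FORCE is the grip in N (left out, the last holds). Time passes only in rows, so rows that do not move let the fingers close. It gives the time, the measured TCP pose, the force and the opening at its end, in the units of the state.
- state(): the state, without advancing time (a new reading comes with each control period).
- capture(name): name is "scene" or "top" or "wrist"; returns a dict with "img" (480x640x3 uint8, red, green, blue), "fov_y" (degrees; the focal length in pixels is half the picture's height over the tangent of half this angle, whatever the lens; pixels are square), "cx", "cy" (the principal point, pixels), "R" (3x3) and "t" (3): a world point X has camera coordinates R X + t. Camera axes: x right, y down, z forward; pixel columns grow to the right and rows downward; lengths in m; the calibration is good to about 2 mm. The wrist camera is an equidistant fisheye: a pixel r from the principal point sees the ray r / f radians off the axis. A picture is of the moment at which its call begins. There is no depth.
- sign_off(): hands the job in, once; it reports no verdict.
The state is a dict: "time": time; "qpos": joint angles; "qvel": joint speeds; "tau": joint torques, N m; "tcp_pos": TCP position; "ee_rot": TCP orientation; "force": force on the tool from outside, world axes, zero at the start; "wrist_torque": the same for the moment, N m; "width": opening from 0.0 (shut) to 1.0 (fully open).
Only numpy, scipy, OpenCV 4.12 (cv2) and the standard library are available. Lean on these libraries where they do the work, as an engineer would, in place of code of your own. Each camera call takes 0.05 s, during which the arm holds its last target.

## Working session

There is one attempt and no reset: what is moved stays moved. The work goes in short steps, Python scripts to look and compute and a shell command to move; the robot and the scene stay as the last step left them, time stands still between calls to the robot, and variables do not carry over. Pictures are saved under pics/ and viewed, and the job is handed in when it is done.

```bash
ls; mkdir -p pics; python3 - <<'E'
from plant import state,capture
import cv2,json
print(state())
for n in ("scene","top","wrist"):
    c=capture(n); cv2.imwrite(f"pics/{n}0.png",c["img"][:,:,::-1]); print(n,c["fov_y"],c["cx"],c["cy"],c["R"],c["t"])
E
```

```text
pics
{'time': 0.0, 'qpos': array([-1.33800612,  0.39922596,  0.04504653,  1.53788781, -0.01874894,
        1.20692038, -0.05070662]), 'qvel': array([-0.00037279,  0.00058028,  0.00097476, -0.00020541, -0.00033949,
        0.00011973, -0.00079683]), 'tau': array([-1.71100673e-04, -4.75107801e+01,  1.36452701e+00, -2.54220843e+01,
        1.15617292e-02,  9.44803411e-03, -4.07891577e-06]), 'tcp_pos': array([0.21149065, 0.61394658, 0.2302383 ]), 'ee_rot': array([ 1.65097557e-01,  9.86276724e-01, -1.00286271e-03, -1.17453492e-04]), 'force': array([ 0.06259426,  0.06560957, -0.69775882]), 'wrist_torque': array([ 0.02273026, -0.00065987, -0.00722413]), 'width': 0.9995498839447053}
scene 47.05260646759345 320.67967987772226 234.02299017435936 [[ 0.7696845   0.63823394  0.01559541]
 [ 0.41921802 -0.48683484 -0.76632114]
 [-0.48149977  0.59636337 -0.6422684 ]] [-0.4163799  -0.1308367   1.28964737]
top 51.38208063650161 318.3983231852105 245.86842259874192 [[ 0.00763533 -0.99990389 -0.01157214]
 [-0.9948499  -0.00642605 -0.1011552 ]
 [ 0.10107111  0.01228489 -0.99480335]] [0.04608881 0.52227825 1.17192325]
wrist 65.70646984690485 323.5772115211025 241.43903617516082 [[ 0.32613614  0.94531792 -0.00304016]
 [ 0.91284667 -0.31409453  0.26087465]
 [ 0.24565459 -0.08785586 -0.96536789]] [-0.64858342 -0.03344764  0.37984513]
```

View pics/scene0.png

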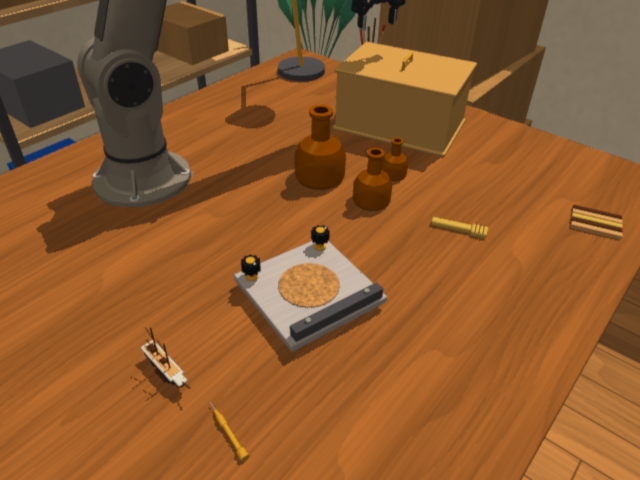

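View pics/top0.png

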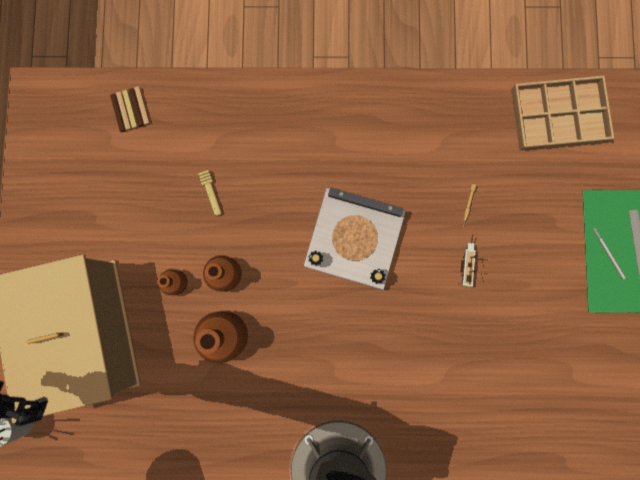

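View pics/wrist0.png

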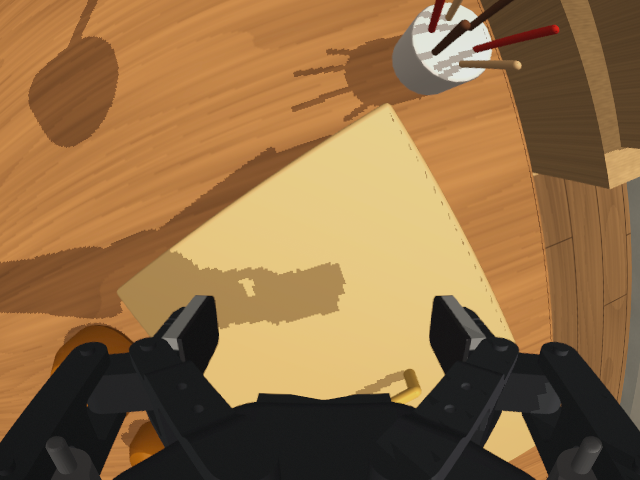

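The scene view shows three decanters. The middle-sized one is at top (222,273) and scene (372,185). The stand is at about top (355,238), with its knobs at (316,258) and (378,276). I'll zoom in to measure them.

```bash
python3 - <<'E'
import cv2
t=cv2.imread("pics/top0.png"); s=cv2.imread("pics/scene0.png")
cv2.imwrite("pics/tz.png",cv2.resize(t[180:300,295:415],None,fx=5,fy=5,interpolation=cv2.INTER_CUBIC))
cv2.imwrite("pics/tz2.png",cv2.resize(t[240:380,150:270],None,fx=4,fy=4,interpolation=cv2.INTER_CUBIC))
cv2.imwrite("pics/sz.png",cv2.resize(s[130:350,230:420],None,fx=2.7,fy=2.7,interpolation=cv2.INTER_CUBIC))
E
```

```text
(no output)
```

View pics/tz.png

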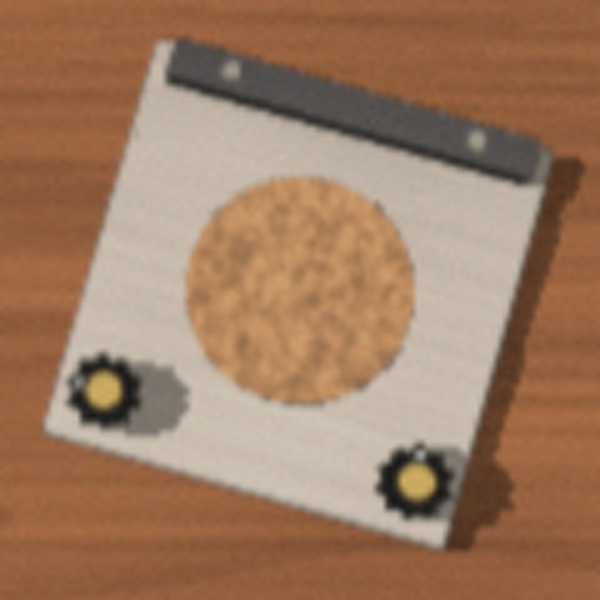

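View pics/tz2.png

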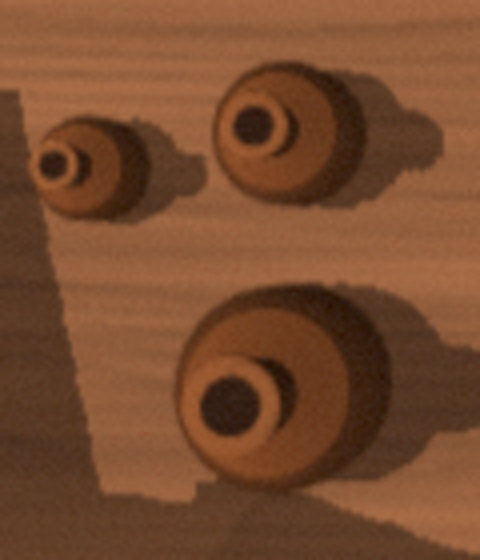

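View pics/sz.png

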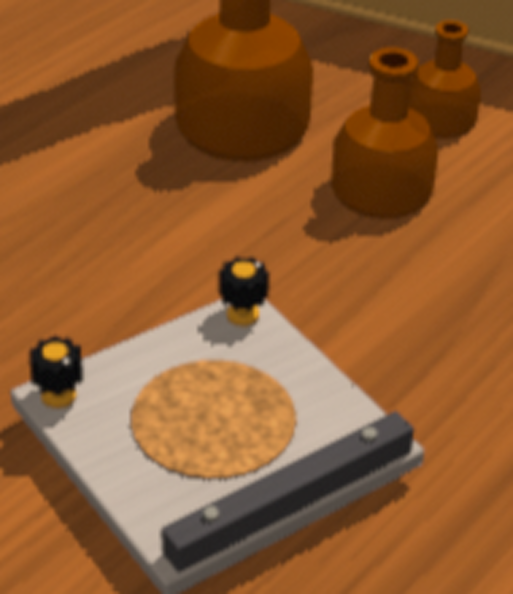

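```bash
cat > h.py <<'E'
import numpy as np,json
from plant import state,capture
def uvray(c,u,v,fish=False):
    f=240/np.tan(np.radians(c["fov_y"]/2)); x=(u-c["cx"])/f; y=(v-c["cy"])/f
    R=np.array(c["R"]);t=np.array(c["t"])
    if fish:
        r=np.hypot(x,y); d=np.array([x/r*np.sin(r),y/r*np.sin(r),np.cos(r)]) if r>0 else np.array([0,0,1.])
    else: d=np.array([x,y,1.])
    return -R.T@t, R.T@d
def at(c,u,v,z,fish=False):
    o,d=uvray(c,u,v,fish); return o+d*(z-o[2])/d[2]
def proj(c,X,fish=False):
    f=240/np.tan(np.radians(c["fov_y"]/2)); p=np.array(c["R"])@X+np.array(c["t"])
    if fish:
        r=np.hypot(*p[:2]); th=np.arctan2(r,p[2]); return c["cx"]+f*th*p[0]/r, c["cy"]+f*th*p[1]/r
    return c["cx"]+f*p[0]/p[2], c["cy"]+f*p[1]/p[2]
E
python3 - <<'E'
from h import *
t=capture("top");s=capture("scene")
def T(U,V,z): return at(t,(U+.5)/5-.5+295,(V+.5)/5-.5+180,z)
def S(U,V,z): return at(s,(U+.5)/2.7-.5+230,(V+.5)/2.7-.5+130,z)
P=[T(46,432,.032),T(445,548,.032),T(549,155,.032),T(160,42,.032)]
Q=[S(268,294,.032),S(14,395,.032),S(170,582,.032),S(421,456,.032)]
for n,A in(("top",P),("scene",Q)):
    print(n,*[a[:2].round(4) for a in A],"c",np.mean(A,0).round(4)[:2],"sides",[round(np.linalg.norm(A[i]-A[i-1]),4) for i in range(4)])
    for i,j in ((0,3),(1,2)):
        d=A[j]-A[i] if n=="top" else A[j]-A[i]; print("yaw",np.degrees(np.arctan2(d[1],d[0])).round(2))
print("pad",T(300,290,.035),S(213,418,.035))
for z in(.072,.075,.077): print("knobs",z,T(103,391,z)[:2],T(417,481,z)[:2],S(244,270,z)[:2],S(55,351,z)[:2])
def T2(U,V,z): return at(t,(U+.5)/4-.5+150,(V+.5)/4-.5+240,z)
print("dec rim top",T2(253,126,.126),T2(49,164,.1),T2(234,405,.17)); print("dec rim scene",S(394,62,.126))
for r in ((213,366,.03),): print(T2(213,133,.035),T2(366,135,.025))
for u,v,n in((470,265,'ship'),(470,203,'pin'),(210,193,'bend')): print(n,at(t,u,v,.01))
E
```

```text
top [0.473  0.0841] [ 0.4193 -0.1055] [ 0.608  -0.1565] [0.6623 0.0309] c [ 0.5406 -0.0367] sides [np.float64(0.1967), np.float64(0.197), np.float64(0.1955), np.float64(0.1951)]
yaw -15.69
yaw -15.12
scene [0.4908 0.0852] [ 0.4273 -0.1074] [ 0.6122 -0.1569] [0.6675 0.0242] c [ 0.5495 -0.0387] sides [np.float64(0.1869), np.float64(0.2028), np.float64(0.1915), np.float64(0.1894)]
yaw -19.03
yaw -14.98
pad [ 0.54150796 -0.03663865  0.035     ] [ 0.54482962 -0.03927113  0.035     ]
knobs 0.072 [0.48963897 0.05637527] [ 0.44920064 -0.08807075] [0.4905694  0.05718038] [ 0.45005805 -0.08770642]
knobs 0.075 [0.48940662 0.05631949] [ 0.44907404 -0.0877488 ] [0.49285937 0.05435383] [ 0.45253146 -0.08987692]
knobs 0.077 [0.48925173 0.0562823 ] [ 0.44898964 -0.08753416] [0.49438602 0.05246945] [ 0.4541804  -0.09132392]
dec rim top [0.45459041 0.27994588 0.126     ] [0.43371341 0.40005343 0.1       ] [0.30735834 0.27577125 0.17      ]
dec rim scene [0.4580169  0.27704201 0.126     ]
[0.45473757 0.32406443 0.035     ] [0.45464697 0.23452748 0.025     ]
ship [ 0.47950395 -0.31704375  0.01      ]
pin [ 0.63157315 -0.32054055  0.01      ]
bend [0.65313187 0.31866105 0.01      ]
```

```bash
python3 -m handwheel '[[0,[0,0,-2],[0,0,0]],[0,[-3.3,-3.3,-1],[0,0,0]],[0,[-3.3,-3.3,0],[0,0,0]],[0,[-3.3,-3.3,0],[0,0,0]],[0,[-3.3,-3.3,0],[0,0,0]]]' 20
python3 -c "
from plant import state;s=state();print(s['qpos'].round(3),s['tcp_pos'],s['force'])"
```

```text
time: 0.75
tcp_pos: [0.2942, 0.445, 0.2614]
ee_rot: [0.165, 0.986, 0.0, 0.0]
force: [0.2, -0.4, 0.8]
width: 0.145
[-1.167  0.167  0.114  1.777 -0.02   1.198  0.192] [0.29417246 0.44501556 0.26137346] [ 0.20123081 -0.44926471  0.78423539]
```

```bash
python3 -m handwheel '[[0,[-3.3,-3.3,0],[0,0,0]],[0,[-3.3,-3.3,0],[0,0,0]],[0,[-3.3,-3.3,0],[0,0,0]],[0,[-3.3,-3.3,0],[0,0,0]],[0,[-3.3,-3.3,0],[0,0,0]]]'
python3 -m handwheel '[[0,[-3.3,-3.3,2],[0,0,0]],[0,[-3.3,-3.3,2.5],[0,0,0]],[0,[-3.3,-3.3,2.5],[0,0,0]],[0,[-3.3,-3.3,2.5],[0,0,0]],[0,[-1.3,-0.7,2.5],[0,0,0]]]'
cat > w.py <<'E'
import sys
from h import *
from scipy.spatial.transform import Rotation as Ro
# usage: w.py x y z yaw_of_tool_y(deg) : remaining move in tool axes, cm / rad
s=state();p=s['tcp_pos'];R=Ro.from_quat(s['ee_rot'])
print("t",round(s['time'],2),"q",s['qpos'].round(3),"tcp",p.round(4),"F",s['force'].round(2),"M",s['wrist_torque'].round(3),"w",round(s['width'],3))
y=R.apply([0,1,0]);print("yaw y deg",np.degrees(np.arctan2(y[1],y[0])).round(2),"z",R.apply([0,0,1]).round(4))
if len(sys.argv)>3:
    d=np.array(list(map(float,sys.argv[1:4])))-p; print("tool shift cm",(R.inv().apply(d)*100).round(2))
E
python3 w.py 0.4895 0.056 0.1
```

```text
time: 1.25
tcp_pos: [0.3963, 0.2352, 0.2615]
ee_rot: [0.165, 0.986, 0.0, 0.0]
force: [0.7, -0.3, -0.5]
width: 0.003
time: 1.75
tcp_pos: [0.4854, 0.0607, 0.1456]
ee_rot: [0.169, 0.986, -0.001, 0.001]
force: [-0.8, 0.8, -0.1]
width: -0.002
t 1.75 q [-0.637  0.222  0.484  2.022 -0.126  0.925  1.145] tcp [0.4854 0.0607 0.1456] F [-0.76  0.77 -0.14] M [ 0.047  0.037 -0.002] w -0.002
yaw y deg 70.59 z [ 0.0023 -0.0016 -1.    ]
tool shift cm [-0.53 -0.3   4.56]
```

```bash
python3 -m handwheel '[[0,[-0.5,-0.3,1],[0,0,0]],[0,[0,0,1],[0,0,-0.15]],[0,[0,0,1],[0,0,-0.15]],[0,[0,0,0.5],[0,0,-0.15]],[0,[0,0,0],[0,0,0]]]'
python3 w.py 0.4895 0.056 0.09
python3 - <<'E'
from h import *
import cv2
c=capture("wrist");cv2.imwrite("pics/w1.png",c["img"][:,:,::-1])
for n,X in(("ka",(.4895,.056,.074)),("kb",(.449,-.088,.074)),("tcp",state()["tcp_pos"])): print(n,proj(c,np.array(X),True))
E
```

```text
time: 2.25
tcp_pos: [0.4871, 0.063, 0.1106]
ee_rot: [-0.06, 0.998, 0.0, -0.001]
force: [-1.0, 0.0, 0.4]
width: 0.001
t 2.25 q [-0.548  0.27   0.387  2.046 -0.136  0.85   1.607] tcp [0.4871 0.063  0.1106] F [-1.01  0.02  0.35] M [-0.016  0.004 -0.011] w 0.001
yaw y deg 96.88 z [-1.1e-03  8.0e-04 -1.0e+00]
tool shift cm [-0.16 -0.72  2.06]
ka (np.float64(309.46786141636517), np.float64(278.2156205171376))
kb (np.float64(69.51229342965286), np.float64(177.78274518163846))
tcp (np.float64(322.7708502004904), np.float64(306.4484579260105))
```

View pics/w1.png

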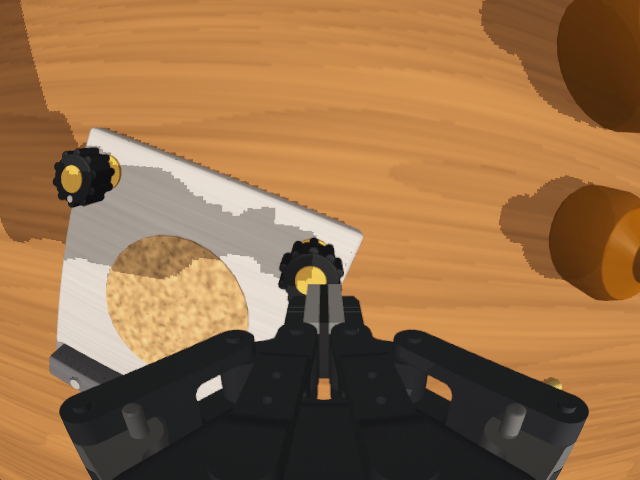

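```bash
python3 -m handwheel '[[0,[-0.16,-0.72,0.5],[0,0,0]],[0,[0,0,0.5],[0,0,0]],[0,[0,0,0.5],[0,0,0]],[0,[0,0,0],[0,0,0]],[0,[0,0,0],[0,0,0]]]'
python3 w.py 0.4895 0.056 0.08
for i in 1 2 3 4; do python3 -c "
from plant import state;s=state();print(s['force'].round(2),s['tcp_pos'].round(5))"; done
```

```text
time: 2.8
tcp_pos: [0.4899, 0.0547, 0.0956]
ee_rot: [-0.059, 0.998, 0.0, -0.0]
force: [0.6, 0.6, -0.0]
width: -0.0
t 2.8 q [-0.528  0.297  0.387  2.054 -0.152  0.818  1.636] tcp [0.4899 0.0547 0.0956] F [ 0.57  0.65 -0.03] M [ 0.038 -0.011  0.092] w -0.0
yaw y deg 96.76 z [-4.e-04 -0.e+00 -1.e+00]
tool shift cm [0.03 0.13 1.56]
[ 0.57  0.65 -0.03] [0.48995 0.05471 0.09559]
[ 0.57  0.65 -0.03] [0.48995 0.05471 0.09559]
[ 0.57  0.65 -0.03] [0.48995 0.05471 0.09559]
[ 0.57  0.65 -0.03] [0.48995 0.05471 0.09559]
```

```bash
python3 -m handwheel '[[0,[0,0.1,0.6],[0,0,0]],[0,[0,0,0.6],[0,0,0]],[0,[0,0,0.2],[0,0,0]],[0,[0,0,0],[0,0,0]]]'
for i in 1 2 3 4 5 6 7 8; do python3 -m handwheel '[[0,[0,0,0.1],[0,0,0]]]' | grep -E "tcp|force"; done
```

```text
time: 3.2
tcp_pos: [0.4895, 0.0556, 0.0812]
ee_rot: [-0.059, 0.998, -0.0, -0.001]
force: [0.7, 0.3, 0.5]
width: 0.002
tcp_pos: [0.4901, 0.0556, 0.0808]
force: [0.4, 0.1, 0.1]
tcp_pos: [0.4901, 0.0556, 0.0798]
force: [-0.3, 0.2, 0.4]
tcp_pos: [0.4901, 0.0556, 0.0788]
force: [0.2, 0.3, -1.0]
tcp_pos: [0.4901, 0.0557, 0.0778]
force: [0.7, -0.5, -0.2]
tcp_pos: [0.49, 0.0556, 0.0767]
force: [0.3, 0.3, 0.7]
tcp_pos: [0.49, 0.0557, 0.0757]
force: [0.1, -0.2, 0.7]
tcp_pos: [0.49, 0.0556, 0.0747]
force: [-0.6, -0.8, -0.4]
tcp_pos: [0.49, 0.0557, 0.0737]
force: [-0.9, -0.1, -0.2]
```

```bash

for i in 1 2 3 4 5 6 7; do o=$(python3 -m handwheel '[[0,[0,0,0.03],[0,0,0]]]' | grep -E "tcp|force"); echo $o;  done
```

```text
tcp_pos: [0.4899, 0.0556, 0.0733] force: [0.4, -0.3, -0.2]
tcp_pos: [0.49, 0.0556, 0.0731] force: [-0.6, -0.1, 1.2]
tcp_pos: [0.49, 0.0556, 0.073] force: [-0.3, 0.5, 3.1]
tcp_pos: [0.49, 0.0557, 0.0728] force: [-0.5, 0.8, 2.9]
tcp_pos: [0.49, 0.0558, 0.0725] force: [-1.6, -0.0, 3.0]
tcp_pos: [0.4899, 0.056, 0.0721] force: [-2.1, 0.4, 3.6]
tcp_pos: [0.4899, 0.056, 0.0719] force: [-1.1, 1.0, 6.0]
```

```bash

for i in 1 2; do o=$(python3 -m handwheel '[[0,[0,0,0.02],[0,0,0]]]' | grep -E "tcp|force"); echo $o;  done
for i in 1 2 3 4 5 6 7; do o=$(python3 -m handwheel '[[0,[0,0,-0.03],[0,0,0]]]' | grep -E "tcp|force"); echo $o;  done
```

```text
tcp_pos: [0.49, 0.0561, 0.0718] force: [-2.3, 0.3, 6.4]
tcp_pos: [0.49, 0.0561, 0.0717] force: [-2.2, 0.9, 8.3]
tcp_pos: [0.4899, 0.056, 0.0719] force: [-2.3, 1.0, 4.2]
tcp_pos: [0.4899, 0.0559, 0.072] force: [-2.0, 0.3, 3.7]
tcp_pos: [0.4899, 0.0559, 0.0722] force: [-1.7, 2.1, 2.7]
tcp_pos: [0.49, 0.0557, 0.0725] force: [-0.6, 1.7, 3.4]
tcp_pos: [0.49, 0.0556, 0.0728] force: [-0.9, 0.9, 2.6]
tcp_pos: [0.4901, 0.0555, 0.073] force: [-0.7, 1.5, 2.1]
tcp_pos: [0.4901, 0.0553, 0.0732] force: [-0.4, -0.5, 0.5]
```

```bash
python3 -m handwheel '[[0,[0,0,-2],[0,0,0]],[0,[0,0,-1],[0,0,0]],[0,[0,0,0],[0,0,0]]]' >/dev/null;python3 w.py 0.449 -0.088 0.095
```

```text
t 5.9 q [-0.534  0.283  0.391  2.047 -0.144  0.834  1.629] tcp [0.4914 0.0555 0.1046] F [ 0.13 -0.3   0.48] M [ 0.025 -0.008 -0.002] w -0.001
yaw y deg 96.76 z [ 3.5e-03  7.0e-04 -1.0e+00]
tool shift cm [  5.9  -13.75   0.94]
```

```bash
python3 -m handwheel '[[0,[1.5,-3.5,0],[0,0,0]],[0,[1.5,-3.5,0],[0,0,0]],[0,[1.5,-3.5,0],[0,0,0]],[0,[1.4,-3.25,0.5],[0,0,0]],[0,[0,0,0],[0,0,0]]]' >/dev/null;python3 w.py 0.449 -0.088 0.082
```

```text
t 6.4 q [-0.308  0.236  0.474  2.138 -0.146  0.8    1.938] tcp [ 0.4448 -0.0929  0.0975] F [0.17 0.68 0.8 ] M [0.045 0.017 0.031] w -0.002
yaw y deg 96.29 z [-0.0023 -0.0019 -1.    ]
tool shift cm [-0.47  0.44  1.55]
```

```bash
python3 -m handwheel '[[0,[-0.4,0.4,0.5],[0,0,0]],[0,[0,0,0.5],[0,0,0]],[0,[0,0,0.5],[0,0,0]],[0,[0,0,0],[0,0,0]]]' >/dev/null;python3 w.py 0.449 -0.088 0.075
```

```text
t 6.8 q [-0.311  0.268  0.456  2.142 -0.169  0.767  1.945] tcp [ 0.4506 -0.0823  0.0823] F [-0.77 -0.51  0.52] M [0.037 0.02  0.035] w 0.002
yaw y deg 96.9 z [-2.e-03  1.e-04 -1.e+00]
tool shift cm [ 0.23 -0.55  0.73]
```

```bash
python3 -m handwheel '[[0,[0.2,-0.5,0.3],[0,0,0]],[0,[0,0,0.2],[0,0,0]],[0,[0,0,0],[0,0,0]]]' >/dev/null;python3 w.py 0.449 -0.088 0.075
for i in 1 2 3 4 ; do o=$(python3 -m handwheel '[[0,[0,0,0.06],[0,0,0]]]' | grep -E "tcp|force"); echo $o;  done
```

```text
t 7.1 q [-0.297  0.275  0.458  2.146 -0.176  0.756  1.963] tcp [ 0.4495 -0.0888  0.0781] F [ 0.21 -1.1   1.27] M [-0.044  0.008 -0.001] w -0.001
yaw y deg 96.75 z [-4.e-04  1.e-04 -1.e+00]
tool shift cm [0.04 0.09 0.31]
tcp_pos: [0.4498, -0.0887, 0.0778] force: [-0.4, -0.2, 0.9]
tcp_pos: [0.4498, -0.0886, 0.0772] force: [0.2, -0.9, -0.1]
tcp_pos: [0.4498, -0.0886, 0.0766] force: [0.1, -0.3, 0.1]
tcp_pos: [0.4498, -0.0886, 0.076] force: [-0.1, -0.2, 0.3]
```

```bash

python3 -m handwheel '[[0,[0,0,0.1],[0,0,0]],[0,[0,0,0.1],[0,0,0]],[0,[0,0,0],[0,0,0]]]' | grep -E "tcp|force"
for i in 1 2 3 4 5 6 ; do o=$(python3 -m handwheel '[[0,[0,0,0.03],[0,0,0]]]' | grep -E "tcp|force"); echo $o;  done
```

```text
tcp_pos: [0.4496, -0.0886, 0.0738]
force: [0.7, 0.7, -0.5]
tcp_pos: [0.4497, -0.0886, 0.0736] force: [1.0, 0.5, 0.1]
tcp_pos: [0.4498, -0.0886, 0.0734] force: [-0.6, -0.3, 0.1]
tcp_pos: [0.4497, -0.0886, 0.073] force: [0.5, -1.4, -0.1]
tcp_pos: [0.4497, -0.0886, 0.0728] force: [1.4, 0.3, 0.7]
tcp_pos: [0.4497, -0.0886, 0.0724] force: [-0.0, 0.7, -0.4]
tcp_pos: [0.4497, -0.0886, 0.0721] force: [-0.2, 0.0, 0.1]
```

```bash

for i in 1 2 3 4 5 ; do o=$(python3 -m handwheel '[[0,[0,0,0.03],[0,0,0]]]' | grep -E "tcp|force"); echo $o;  done
```

```text
tcp_pos: [0.4497, -0.0887, 0.0718] force: [0.0, 0.2, -0.9]
tcp_pos: [0.4498, -0.0886, 0.0716] force: [-0.7, 0.3, 2.9]
tcp_pos: [0.4498, -0.0887, 0.0715] force: [-1.4, -0.6, 5.5]
tcp_pos: [0.4499, -0.0887, 0.0715] force: [-2.3, 0.0, 8.5]
tcp_pos: [0.45, -0.0887, 0.0714] force: [-2.0, -0.1, 9.9]
```

```bash
python3 -m handwheel '[[0,[0,0,-1],[0,0,0]],[0.62,[0,0,-2.5],[0,0,0]],[0.62,[-1.5,3.4,-1.5],[0,0,0]],[0.62,[-1.5,3.4,0],[0,0,0]],[0.62,[-1.5,3.4,0],[0,0,0]]]' 20 >/dev/null;
python3 -m handwheel '[[0.62,[-1.2,3.2,0],[0,0,0]],[0.62,[0,0,0],[0,0,0]]]' >/dev/null; python3 w.py 0.4895 0.056 0.09
```

```text
t 9.6 q [-0.535  0.259  0.388  2.03  -0.13   0.873  1.622] tcp [0.4918 0.057  0.1212] F [ 0.72 -0.27  0.27] M [ 0.016 -0.01  -0.02 ] w 0.616
yaw y deg 97.26 z [ 0.0019  0.0025 -1.    ]
tool shift cm [ 0.25 -0.08  3.12]
```

```bash
python3 -m handwheel '[[0.62,[0.2,0,1],[0,0,0]],[0.62,[0,0,1],[0,0,0]],[0.62,[0,0,1],[0,0,0]],[0.62,[0,0,0],[0,0,0]]]' >/dev/null; python3 w.py 0.4895 0.056 0.09
python3 - <<'E'
from h import *
import cv2
c=capture("wrist");cv2.imwrite("pics/w2.png",c["img"][:,:,::-1])
for n,X in(("ka",(.4895,.056,.073)),("kb",(.449,-.088,.072)),("tcp",state()["tcp_pos"])): print(n,proj(c,np.array(X),True))
c=capture("top");cv2.imwrite("pics/t2.png",cv2.resize(c["img"][150:310,270:430,::-1],None,fx=3.7,fy=3.7))
E
```

```text
t 10.0 q [-0.516  0.303  0.383  2.065 -0.154  0.804  1.646] tcp [0.4867 0.0495 0.0888] F [-0.55  0.17 -0.3 ] M [-0.022  0.012  0.021] w 0.621
yaw y deg 96.66 z [-0.0039 -0.0013 -1.    ]
tool shift cm [-0.35  0.62 -0.12]
ka (np.float64(336.6925587900725), np.float64(297.84025954477977))
kb (np.float64(66.60724887173694), np.float64(185.09199452465978))
tcp (np.float64(323.7476849205757), np.float64(307.5674449188332))
```

View pics/w2.png

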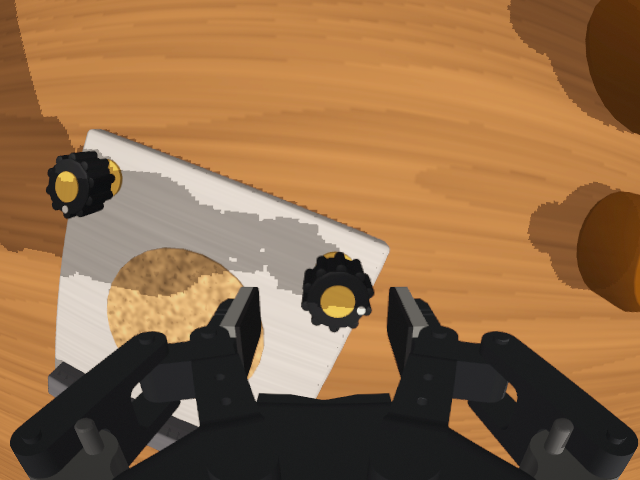

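```bash
python3 -m handwheel '[[0.62,[-0.3,0.6,-0.2],[0,0,0]],[0.62,[0,0,0],[0,0,0]],[0.62,[0,0,0],[0,0,0]]]' >/dev/null; python3 w.py 0.4895 0.056 0.044
python3 - <<'E'
from h import *
import cv2
c=capture("wrist");cv2.imwrite("pics/w3.png",c["img"][:,:,::-1])
for n,X in(("ka",(.4895,.056,.073)),("tcp",state()["tcp_pos"])): print(n,proj(c,np.array(X),True))
E
```

```text
t 10.4 q [-0.527  0.302  0.38   2.054 -0.153  0.811  1.633] tcp [0.4913 0.0577 0.0931] F [ 0.07  0.11 -0.89] M [-0.017 -0.018 -0.009] w 0.619
yaw y deg 96.82 z [ 1.1e-03  4.0e-04 -1.0e+00]
tool shift cm [ 0.2  -0.15  4.91]
ka (np.float64(320.2755071951661), np.float64(283.2871751130226))
tcp (np.float64(322.902418533462), np.float64(304.4790119993367))
```

View pics/w3.png

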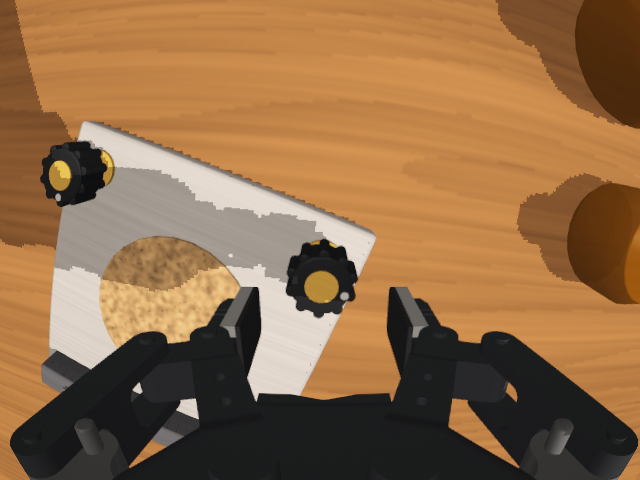

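```bash
python3 -m handwheel '[[0.62,[0.1,-0.1,0.8],[0,0,0]],[0.62,[0,0,0.8],[0,0,0]],[0.62,[0,0,0.8],[0,0,0]],[0.62,[0,0,0.8],[0,0,0]],[0.62,[0,0,0.8],[0,0,0]]]' >/dev/null; python3 w.py 0.4897 0.0563 0.045;python3 -m handwheel '[[0.62,[0,0,0.4],[0,0,0]],[0.62,[0,0,0],[0,0,0]]]' >/dev/null; python3 w.py 0.4897 0.0563 0.045
```

```text
t 10.95 q [-0.502  0.368  0.359  2.085 -0.193  0.72   1.669] tcp [0.4897 0.056  0.0517] F [-0.49  0.38  0.22] M [0.009 0.025 0.018] w 0.62
yaw y deg 96.77 z [-6.e-04 -1.e-04 -1.e+00]
tool shift cm [-0.01  0.03  0.67]
t 11.15 q [-0.5    0.374  0.356  2.087 -0.196  0.713  1.672] tcp [0.4894 0.056  0.0479] F [-0.41 -0.36  0.06] M [ 0.045  0.017 -0.008] w 0.618
yaw y deg 96.77 z [-1.4e-03 -4.0e-04 -1.0e+00]
tool shift cm [-0.04  0.03  0.29]
```

Now I'll close in small steps and watch the side force.

```bash
python3 -m handwheel '[[0.5,[0,0,0.3],[0,0,0]],[0.46,[0,0,0],[0,0,0]],[0.44,[0,0,0],[0,0,0]],[0.44,[0,0,0],[0,0,0]]]' 20 >/dev/null; python3 w.py 0.4897 0.0563 0.045
for i in 1; do python3 -m handwheel '[[0.42,[0,0,0],[0,0,0]],[0.42,[0,0,0],[0,0,0]]]' |grep -E "force|width|tcp";  python3 -m handwheel '[[0.41,[0,0,0],[0,0,0]],[0.41,[0,0,0],[0,0,0]]]' |grep -E "force|width|tcp"; python3 -m handwheel '[[0.4,[0,0,0],[0,0,0]],[0.4,[0,0,0],[0,0,0]]]' |grep -E "force|width|tcp"; done
```

```text
t 11.55 q [-0.498  0.378  0.355  2.088 -0.199  0.707  1.675] tcp [0.4901 0.0561 0.0459] F [ 1.    0.21 -0.43] M [ 0.016  0.047 -0.042] w 0.439
yaw y deg 96.77 z [ 6.e-04  3.e-04 -1.e+00]
tool shift cm [0.04 0.02 0.09]
tcp_pos: [0.49, 0.0562, 0.0458]
force: [-0.5, -0.8, -0.0]
width: 0.419
tcp_pos: [0.4899, 0.0561, 0.0457]
force: [-0.2, 0.4, -0.5]
width: 0.413
tcp_pos: [0.4899, 0.0562, 0.0457]
force: [0.2, 0.4, 0.2]
width: 0.395
```

```bash
python3 -m handwheel '[[0.38,[0,0,0],[0,0,0]],[0.38,[0,0,0],[0,0,0]]]' |grep -E "force|width|tcp";  python3 -m handwheel '[[0.36,[0,0,0],[0,0,0]],[0.36,[0,0,0],[0,0,0]]]' |grep -E "force|width|tcp"; python3 -m handwheel '[[0.34,[0,0,0],[0,0,0]],[0.34,[0,0,0],[0,0,0]]]' |grep -E "force|width|tcp"
```

```text
tcp_pos: [0.49, 0.0562, 0.0457]
force: [-0.2, 0.6, 1.1]
width: 0.393
tcp_pos: [0.4899, 0.0562, 0.0457]
force: [0.4, 1.0, 2.2]
width: 0.384
tcp_pos: [0.4899, 0.0562, 0.0457]
force: [-0.7, 0.7, 1.5]
width: 0.389
```

```bash
python3 -m handwheel '[[0.3,[0,0,0],[0,0,0]],[0.3,[0,0,0.02],[0,0,0.15]],[0.3,[0,0,0.02],[0,0,0.15]],[0.3,[0,0,0.02],[0,0,0.15]],[0.3,[0,0,0],[0,0,0]]]' 25 >/dev/null; python3 w.py 0.4897 0.0563 0.045
python3 - <<'E'
from h import *
import cv2
c=capture("wrist");cv2.imwrite("pics/w4.png",c["img"][:,:,::-1])
E
```

```text
t 13.25 q [-0.587  0.395  0.463  2.091 -0.267  0.711  1.288] tcp [0.49   0.0568 0.0451] F [0.13 0.98 1.77] M [ 0.439  0.057 -0.069] w 0.389
yaw y deg 71.02 z [ 2.e-04  4.e-04 -1.e+00]
tool shift cm [ 0.01 -0.06  0.01]
```

View pics/w4.png

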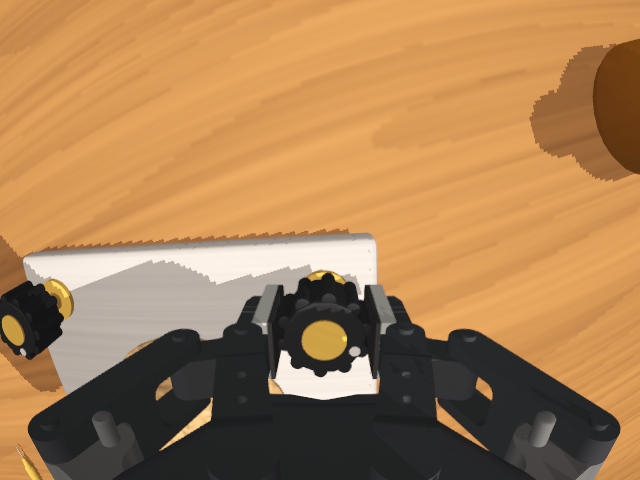

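```bash
python3 -m handwheel '[[0.3,[0,0,0.02],[0,0,0.15]],[0.3,[0,0,0.02],[0,0,0.15]],[0.3,[0,0,0.02],[0,0,0.15]],[0.3,[0,0,0.02],[0,0,0.15]],[0.3,[0,0,0],[0,0,0]]]' 25 >/dev/null; python3 w.py 0.4897 0.0563 0.045
python3 -m handwheel '[[0.3,[0,0,0.02],[0,0,0.15]],[0.3,[0,0,0.02],[0,0,0.15]],[0.3,[0,0,0],[0,0,0]]]' 25 >/dev/null; python3 w.py 0.4897 0.0563 0.045
python3 - <<'E'
from h import *
import cv2
c=capture("wrist");cv2.imwrite("pics/w5.png",c["img"][:,:,::-1])
E
```

```text
t 13.8 q [-0.703  0.428  0.609  2.093 -0.368  0.724  0.785] tcp [0.4906 0.0573 0.0445] F [0.06 3.53 2.32] M [ 0.936 -0.136 -0.029] w 0.384
yaw y deg 36.8 z [ 0.0012  0.0011 -1.    ]
tool shift cm [-0.02 -0.13 -0.05]
t 14.1 q [-0.761  0.449  0.684  2.094 -0.424  0.734  0.539] tcp [0.4911 0.0574 0.0444] F [0.24 4.49 4.47] M [ 1.06  -0.197 -0.022] w 0.387
yaw y deg 19.68 z [ 0.0018  0.0015 -1.    ]
tool shift cm [-0.05 -0.16 -0.06]
```

View pics/w5.png

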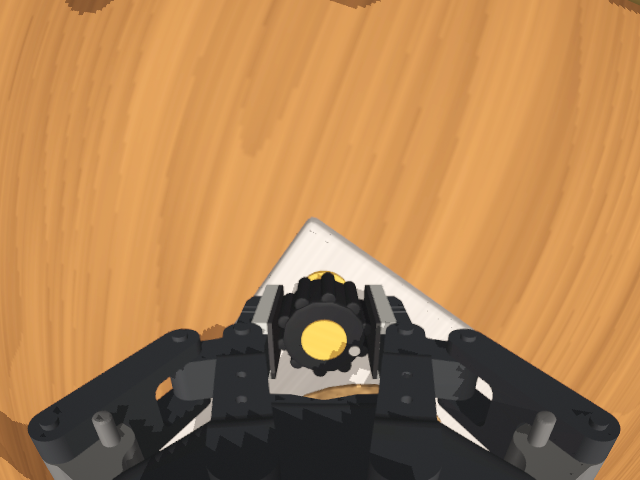

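```bash
python3 -m handwheel '[[0.3,[0.1,0.03,-0.03],[0,0,0]],[0.3,[0,0,0],[0,0,0]]]' 25 >/dev/null; python3 w.py 0.4897 0.0563 0.045
python3 -m handwheel '[[0.42,[0,0,0],[0,0,0]],[0.5,[0,0,0],[0,0,0]],[0.62,[0,0,0],[0,0,0]]]' 25 >/dev/null; python3 w.py 0.4897 0.0563 0.045
```

```text
t 14.35 q [-0.762  0.448  0.684  2.094 -0.422  0.733  0.535] tcp [0.4909 0.0574 0.0445] F [2.61 3.66 1.85] M [ 0.948 -0.661  0.069] w 0.388
yaw y deg 19.59 z [ 2.3e-03  4.0e-04 -1.0e+00]
tool shift cm [-0.06 -0.15 -0.05]
t 14.65 q [-0.762  0.449  0.686  2.097 -0.421  0.736  0.533] tcp [0.4883 0.0558 0.0436] F [-0.24 -0.66  0.03] M [-0.007 -0.008 -0.006] w 0.617
yaw y deg 19.4 z [-0.0028 -0.0013 -1.    ]
tool shift cm [ 0.    0.15 -0.14]
```

```bash
python3 -m handwheel '[[0.62,[0.05,0.2,-1.5],[0,0,0]],[0.62,[0,0,-1.5],[0,0,0]],[0.62,[0,0,-1.5],[0,0,0]],[0,[0,0,0],[0,0,0]],[0,[0,0,0],[0,0,0]]]' >/dev/null; python3 w.py 0.4902 0.0565 0.075
```

```text
t 15.15 q [-0.821  0.377  0.746  2.062 -0.347  0.827  0.468] tcp [0.4914 0.0582 0.0892] F [ 0.66  0.26 -0.27] M [0.049 0.023 0.02 ] w 0.287
yaw y deg 19.43 z [ 1.e-04  3.e-04 -1.e+00]
tool shift cm [-0.12 -0.16  1.42]
```

```bash
python3 - <<'E'
from h import *
import cv2
c=capture("top");cv2.imwrite("pics/t3.png",cv2.resize(c["img"][180:300,295:415,::-1],None,fx=5,fy=5,interpolation=cv2.INTER_CUBIC))
E
```

```text
(no output)
```

View pics/t3.png

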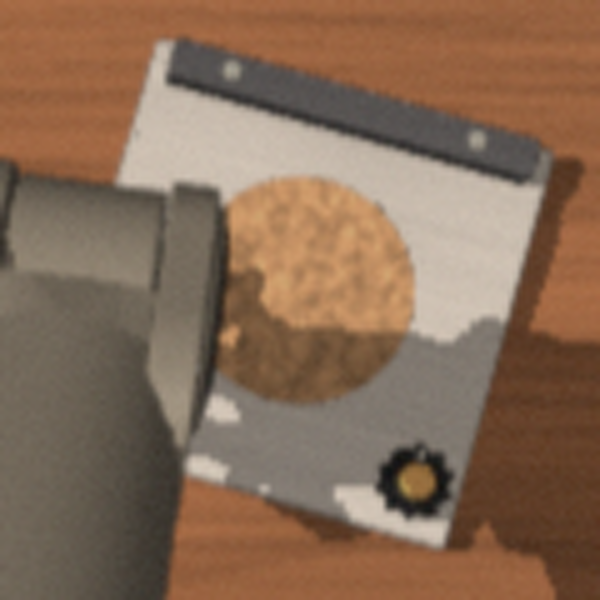

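The stand hasn't moved: rear corners are at (160,42) and (549,155), and knob_b is at (417,481), all as before. Next I'll press-test knob_a.

```bash
python3 -m handwheel '[[0,[-0.1,-0.15,0.5],[0,0,0]],[0,[0,0,0.5],[0,0,0]],[0,[0,0,0.3],[0,0,0]],[0,[0,0,0],[0,0,0]]]' |grep -E "tcp|force|width"
for i in 1 2 3 4 5 6 7 8 ; do o=$(python3 -m handwheel '[[0,[0,0,0.05],[0,0,0]]]' | grep -E "tcp|force"); echo $o;  done
```

```text
tcp_pos: [0.4898, 0.0566, 0.0753]
force: [-0.2, -0.1, -0.2]
width: -0.002
tcp_pos: [0.4905, 0.0567, 0.0754] force: [0.2, -0.3, -0.1]
tcp_pos: [0.4906, 0.0568, 0.0752] force: [-0.4, 0.2, 0.2]
tcp_pos: [0.4907, 0.0569, 0.0748] force: [0.1, -0.5, -0.9]
tcp_pos: [0.4906, 0.0569, 0.0743] force: [-0.3, 0.1, 0.8]
tcp_pos: [0.4906, 0.0569, 0.0737] force: [-1.0, -0.2, 0.3]
tcp_pos: [0.4906, 0.0569, 0.0732] force: [-0.6, -1.1, -0.1]
tcp_pos: [0.4905, 0.0569, 0.0727] force: [0.2, -0.1, -0.3]
tcp_pos: [0.4905, 0.0569, 0.0721] force: [-1.1, -0.0, 0.2]
```

```bash

for i in 1 2 3 4 5 6 7; do o=$(python3 -m handwheel '[[0,[0,0,0.03],[0,0,0]]]' | grep -E "tcp|force"); echo $o;  done
```

```text
tcp_pos: [0.4905, 0.0569, 0.0718] force: [-0.8, -0.4, 1.3]
tcp_pos: [0.4906, 0.0569, 0.0717] force: [-0.8, -0.4, 4.1]
tcp_pos: [0.4907, 0.0569, 0.0716] force: [-0.8, 0.0, 7.1]
tcp_pos: [0.4907, 0.0569, 0.0716] force: [-3.1, 0.6, 8.1]
tcp_pos: [0.4908, 0.0569, 0.0715] force: [-3.5, 0.4, 11.3]
tcp_pos: [0.4909, 0.0569, 0.0715] force: [-3.6, 0.2, 12.1]
tcp_pos: [0.491, 0.0569, 0.0714] force: [-4.7, 1.1, 15.7]
```

```bash
python3 -m handwheel '[[0,[0,0,-1.5],[0,0,0]],[0,[0,0,-1.5],[0,0,0]],[0,[-3.4,-2.2,0],[0,0,0]],[0,[-3.4,-2.2,0],[0,0,0]],[0,[-3.4,-2.2,0],[0,0,0]]]' >/dev/null; python3 -m handwheel '[[0,[-2,-1.3,0],[0,0,0]],[0,[0,0,0],[0,0,0]]]' >/dev/null;  python3 w.py 0.4498 -0.0882 0.075
```

```text
t 17.8 q [-0.596  0.309  0.815  2.123 -0.305  0.826  0.736] tcp [ 0.4552 -0.0884  0.1002] F [-0.08 -0.03 -0.11] M [-0.006  0.025 -0.014] w 0.002
yaw y deg 19.02 z [ 2.e-04 -1.e-03 -1.e+00]
tool shift cm [ 0.19 -0.51  2.52]
```

```bash
python3 -m handwheel '[[0,[0.2,-0.5,0.8],[0,0,0]],[0,[0,0,0.8],[0,0,0]],[0,[0,0,0.8],[0,0,0]],[0,[0,0,0],[0,0,0]]]' >/dev/null;  python3 w.py 0.4498 -0.0882 0.073;
for i in 1 2 3 4 5 6 7; do o=$(python3 -m handwheel '[[0,[0,0,0.05],[0,0,0]]]' | grep -E "tcp|force"); echo $o;  done
```

```text
t 18.2 q [-0.571  0.347  0.78   2.153 -0.349  0.771  0.775] tcp [ 0.4503 -0.0831  0.0746] F [ 0.27 -0.54  0.43] M [ 0.028 -0.015 -0.066] w -0.005
yaw y deg 19.53 z [-2.9e-03 -1.0e-04 -1.0e+00]
tool shift cm [-0.46 -0.22  0.16]
tcp_pos: [0.4512, -0.0838, 0.0751] force: [0.2, 0.1, -0.1]
tcp_pos: [0.4515, -0.084, 0.0751] force: [0.3, -0.2, -0.2]
tcp_pos: [0.4516, -0.0842, 0.0747] force: [0.5, -0.2, -0.4]
tcp_pos: [0.4514, -0.0842, 0.0742] force: [0.1, -0.2, -0.5]
tcp_pos: [0.4513, -0.0843, 0.0737] force: [0.7, -0.8, 0.5]
tcp_pos: [0.4513, -0.0842, 0.0731] force: [-0.2, 1.1, 0.6]
tcp_pos: [0.4512, -0.0842, 0.0726] force: [-0.3, -0.3, 0.2]
```

```bash
python3 -m handwheel '[[0,[-0.4,-0.1,-0.1],[0,0,0]],[0,[0,0,0.05],[0,0,0]],[0,[0,0,0],[0,0,0]]]' |grep -E "tcp|force|width"
for i in 1 2 3 4 5 6 7 8; do o=$(python3 -m handwheel '[[0,[0,0,0.03],[0,0,0]]]' | grep -E "tcp|force"); echo $o;  done
```

```text
tcp_pos: [0.4516, -0.0886, 0.0731]
force: [0.4, -0.0, -1.0]
width: 0.004
tcp_pos: [0.4516, -0.0884, 0.0728] force: [0.2, -0.3, -0.1]
tcp_pos: [0.4516, -0.0883, 0.0724] force: [-0.5, -0.5, -0.2]
tcp_pos: [0.4516, -0.0883, 0.0721] force: [1.1, -0.4, 0.6]
tcp_pos: [0.4516, -0.0883, 0.0718] force: [-0.3, -0.6, 0.7]
tcp_pos: [0.4517, -0.0883, 0.0717] force: [-1.5, 0.8, 2.7]
tcp_pos: [0.4518, -0.0883, 0.0716] force: [-1.7, 0.4, 6.7]
tcp_pos: [0.4519, -0.0884, 0.0715] force: [-2.3, -0.5, 9.1]
tcp_pos: [0.4519, -0.0884, 0.0715] force: [-2.9, -0.2, 12.6]
```

```bash
python3 -m handwheel '[[0,[0,0,-1.5],[0,0,0]],[0,[0,0,-3],[0,0,0]],[0.7,[3,1.1,-3.5],[0,0,0]],[0.7,[3.5,1.3,-2],[0,0,0]],[0.7,[3.5,1.3,0],[0,0,0]]]' >/dev/null
python3 -m handwheel '[[0.7,[3.8,1.4,0],[0,0,0]],[0.7,[3.8,1.4,0],[0,0,0]],[0.7,[3.8,1.4,0],[0,0,0]],[0.7,[3.8,1.4,0],[0,0,0]],[0.7,[3.8,1.4,0],[0,0,0]]]' >/dev/null; python3 w.py 0.456 0.279 0.16
```

```text
t 21.0 q [-1.144  0.254  0.709  1.959 -0.197  0.996 -0.004] tcp [0.4557 0.2224 0.1706] F [ 1.43 -0.94  0.08] M [-0.008 -0.063 -0.006] w 0.702
yaw y deg 19.44 z [ 1.e-04  5.e-04 -1.e+00]
tool shift cm [5.32 1.91 1.07]
```

```bash
python3 -m handwheel '[[0.7,[2.5,0.9,0],[0,0,0]],[0.7,[2.2,0.8,0.5],[0,0,0]],[0.7,[0,0,0],[0,0,0]],[0.7,[0,0,0],[0,0,0]]]' >/dev/null; python3 w.py 0.456 0.279 0.15
python3 - <<'E'
from h import *
import cv2
c=capture("wrist");cv2.imwrite("pics/w6.png",c["img"][:,:,::-1])
for n,X in(("rim",(.456,.279,.126)),("base",(.456,.279,0)),("tcp",state()["tcp_pos"])): print(n,proj(c,np.array(X),True))
E
```

```text
t 21.4 q [-1.18   0.307  0.681  1.912 -0.227  1.001 -0.059] tcp [0.4563 0.2699 0.1651] F [ 0.71 -0.17 -0.2 ] M [-0.09   0.012  0.004] w 0.701
yaw y deg 19.42 z [-6.0e-04 -1.6e-03 -1.0e+00]
tool shift cm [0.87 0.28 1.51]
rim (np.float64(330.1893854931102), np.float64(256.873203082271))
base (np.float64(327.95861839447895), np.float64(211.49529770103476))
tcp (np.float64(324.84462500399303), np.float64(306.443711695233))
```

View pics/w6.png

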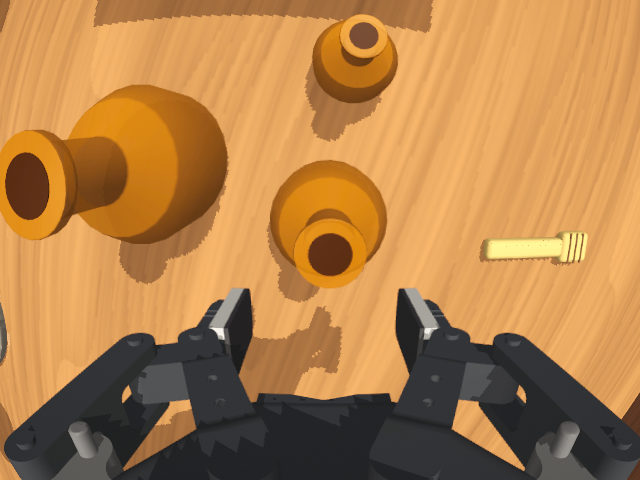

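```bash
python3 -m handwheel '[[0.7,[0.95,0.28,0],[0,0,0]],[0.7,[0,0,0.7],[0,0,0]],[0.7,[0,0,0.8],[0,0,0]],[0.7,[0,0,0],[0,0,0]]]' >/dev/null; python3 w.py 0.456 0.28 0.15
python3 - <<'E'
from h import *
import cv2
c=capture("wrist");cv2.imwrite("pics/w7.png",c["img"][:,:,::-1])
for n,X in(("rim",(.456,.28,.126)),("base",(.456,.28,0)),("tcp",state()["tcp_pos"])): print(n,proj(c,np.array(X),True))
E
```

```text
t 21.85 q [-1.178  0.335  0.667  1.918 -0.248  0.974 -0.058] tcp [0.4549 0.2796 0.1492] F [-1.43 -0.43 -0.68] M [0.01  0.031 0.018] w 0.7
yaw y deg 19.39 z [-0.0022 -0.0019 -1.    ]
tool shift cm [ 0.    0.11 -0.08]
rim (np.float64(327.23614028441114), np.float64(283.97362366457645))
base (np.float64(326.3678494512067), np.float64(225.70941543317198))
tcp (np.float64(325.9136880724641), np.float64(304.8201907409448))
```

View pics/w7.png

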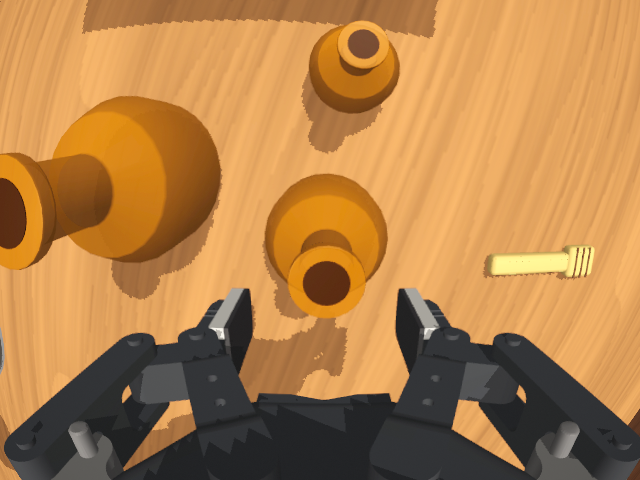

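```bash
python3 -m handwheel '[[0.7,[0,0.05,1.2],[0,0,0]],[0.7,[0,0,1.3],[0,0,0]],[0.7,[0,0,1.3],[0,0,0]],[0.7,[0,0,1.3],[0,0,0]],[0.7,[0,0,0],[0,0,0]]]' |grep force; python3 w.py 0.456 0.28 0.078
```

```text
force: [0.1, -0.1, 0.1]
t 22.4 q [-1.139  0.409  0.63   1.962 -0.31   0.872 -0.006] tcp [0.4548 0.2798 0.0973] F [ 0.14 -0.12  0.06] M [-0.058  0.073  0.039] w 0.699
yaw y deg 19.42 z [-0.0034 -0.003  -1.    ]
tool shift cm [-0.01  0.13  1.93]
```

```bash
python3 -m handwheel '[[0.7,[0,0.03,1],[0,0,0]],[0.7,[0,0,0.8],[0,0,0]],[0.6,[0,0,0],[0,0,0]],[0.5,[0,0,0],[0,0,0]]]' 20 |grep force; python3 w.py 0.456 0.28 0.078
python3 -m handwheel '[[0.4,[0,0,0],[0,0,0]],[0.38,[0,0,0],[0,0,0]],[0.36,[0,0,0],[0,0,0]],[0.34,[0,0,0],[0,0,0]],[0.32,[0,0,0],[0,0,0]]]' 20 |grep force; python3 w.py 0.456 0.28 0.078
python3 -m handwheel '[[0.25,[0,0,0],[0,0,0]],[0.25,[0,0,0],[0,0,0]],[0.25,[0,0,0],[0,0,0]]]' 40 |grep force; python3 w.py 0.456 0.28 0.078
```

```text
force: [-0.5, 0.4, 0.3]
t 22.8 q [-1.125  0.432  0.616  1.971 -0.332  0.838  0.012] tcp [0.4567 0.2808 0.0816] F [-0.49  0.41  0.27] M [-0.012  0.021  0.028] w 0.502
yaw y deg 19.42 z [ 1.e-04 -0.e+00 -1.e+00]
tool shift cm [-0.05 -0.1   0.36]
force: [-1.8, -0.4, 4.6]
t 23.3 q [-1.125  0.432  0.616  1.971 -0.332  0.839  0.012] tcp [0.4567 0.2809 0.082 ] F [-1.8  -0.37  4.59] M [-0.112  0.328  0.038] w 0.415
yaw y deg 19.43 z [-0.e+00  4.e-04 -1.e+00]
tool shift cm [-0.06 -0.09  0.4 ]
force: [-2.9, -0.9, 5.4]
t 23.6 q [-1.125  0.432  0.617  1.971 -0.332  0.839  0.012] tcp [0.4568 0.2809 0.0822] F [-2.92 -0.95  5.42] M [-0.192  0.482 -0.003] w 0.402
yaw y deg 19.42 z [ 0.e+00  5.e-04 -1.e+00]
tool shift cm [-0.06 -0.1   0.42]
```

```bash
python3 -m handwheel '[[0.5,[0,0,0],[0,0,0]],[0.55,[0,0,0],[0,0,0]],[0.55,[0,-0.05,0.5],[0,0,0]],[0.55,[0,0,0.6],[0,0,0]],[0.55,[0,0,0],[0,0,0]]]' 20 |grep force; python3 w.py 0.456 0.28 0.07
python3 - <<'E'
from h import *
import cv2
c=capture("wrist");cv2.imwrite("pics/w8.png",c["img"][:,:,::-1])
E
```

```text
force: [0.8, 0.3, 0.5]
t 24.1 q [-1.116  0.449  0.605  1.981 -0.346  0.815  0.023] tcp [0.4559 0.2806 0.0697] F [0.79 0.28 0.53] M [-0.038 -0.005  0.015] w 0.551
yaw y deg 19.43 z [-5.e-04 -7.e-04 -1.e+00]
tool shift cm [-0.06 -0.01 -0.03]
```

View pics/w8.png

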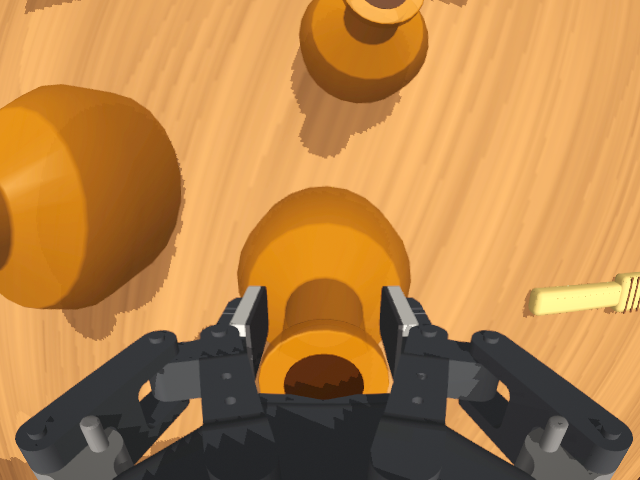

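```bash
python3 -m handwheel '[[0.45,[0,0,0],[0,0,0]],[0.42,[0,0,0],[0,0,0]],[0.4,[0,0,0],[0,0,0]],[0.38,[0,0,0],[0,0,0]],[0.36,[0,0,0],[0,0,0]]]' 20 |grep force; python3 w.py 0.456 0.28 0.07
python3 -m handwheel '[[0.34,[0,0,0],[0,0,0]],[0.32,[0,0,0],[0,0,0]],[0.3,[0,0,0],[0,0,0]]]' 25 |grep force; python3 w.py 0.456 0.28 0.07
```

```text
force: [-4.6, -1.1, 11.4]
t 24.65 q [-1.116  0.446  0.607  1.979 -0.345  0.82   0.023] tcp [0.456  0.2806 0.0721] F [-4.56 -1.07 11.37] M [-0.44   0.861  0.037] w 0.466
yaw y deg 19.41 z [-1.4e-03  8.0e-04 -1.0e+00]
tool shift cm [-0.05 -0.02  0.21]
force: [-5.4, -3.1, 16.9]
t 24.95 q [-1.116  0.445  0.608  1.978 -0.345  0.821  0.023] tcp [0.4561 0.2806 0.0727] F [-5.39 -3.13 16.89] M [-0.602  1.236 -0.007] w 0.447
yaw y deg 19.4 z [-0.0018  0.0012 -1.    ]
tool shift cm [-0.06 -0.03  0.27]
```

```bash
python3 -m handwheel '[[0.5,[0,0,0],[0,0,0]],[0.55,[0,0,0],[0,0,0]],[0.55,[0,0,-0.9],[0,0,0]],[0.55,[0,0,-0.9],[0,0,0]],[0.55,[0,0,0],[0,0,0]]]' 20 |grep force; python3 w.py 0.456 0.28 0.088
python3 - <<'E'
from h import *
import cv2
c=capture("wrist");cv2.imwrite("pics/w9.png",c["img"][:,:,::-1])
c=capture("scene");cv2.imwrite("pics/s9.png",cv2.resize(c["img"][90:310,290:480,::-1],None,fx=2.7,fy=2.7,interpolation=cv2.INTER_CUBIC))
E
```

```text
force: [-0.2, -0.0, 0.8]
t 25.45 q [-1.132  0.419  0.624  1.966 -0.322  0.852  0.004] tcp [0.4573 0.2813 0.0902] F [-0.22 -0.05  0.82] M [ 0.009 -0.016  0.009] w 0.552
yaw y deg 19.43 z [ 0.0023  0.0018 -1.    ]
tool shift cm [-0.08 -0.16  0.22]
```

View pics/w9.png

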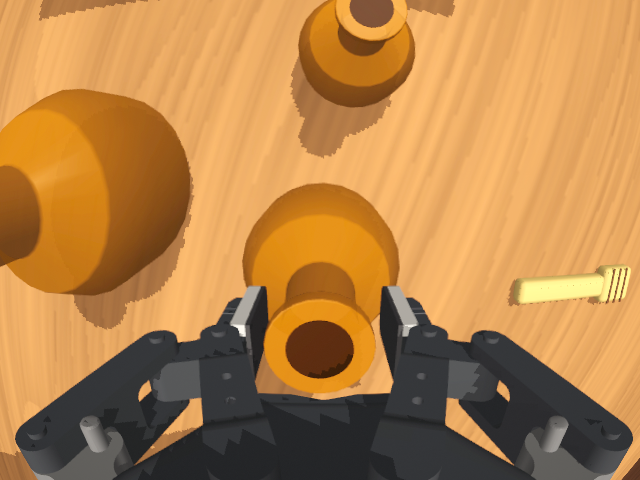

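View pics/s9.png

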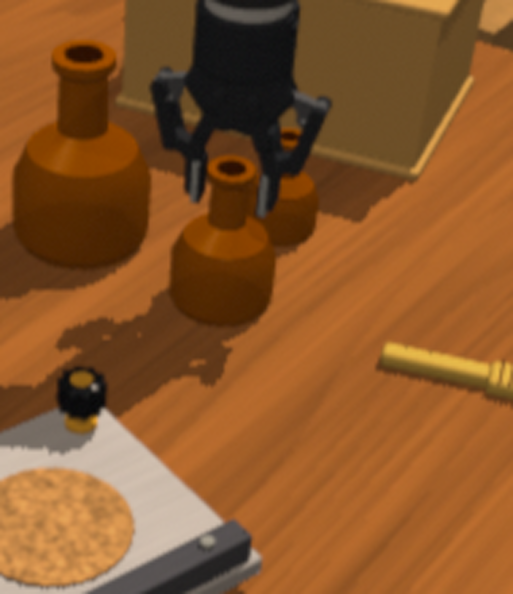

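```bash
python3 -m handwheel '[[0.5,[0,-0.08,0.1],[0,0,0]],[0.45,[0,0,0],[0,0,0]],[0.42,[0,0,0],[0,0,0]],[0.4,[0,0,0],[0,0,0]],[0.38,[0,0,0],[0,0,0]]]' 20 |grep force; python3 w.py 0.456 0.28 0.07
python3 -m handwheel '[[0.36,[0,0,0],[0,0,0]],[0.34,[0,0,0],[0,0,0]],[0.32,[0,0,0],[0,0,0]]]' 25 |grep force; python3 w.py 0.456 0.28 0.07
```

```text
force: [1.3, 0.8, -0.4]
t 26.05 q [-1.132  0.422  0.622  1.97  -0.324  0.848  0.005] tcp [0.4557 0.2805 0.0877] F [ 1.33  0.76 -0.45] M [ 0.043 -0.263  0.007] w 0.429
yaw y deg 19.43 z [ 5.e-04  2.e-04 -1.e+00]
tool shift cm [-0.06  0.01  1.77]
force: [2.2, 0.2, -0.9]
t 26.35 q [-1.132  0.421  0.622  1.97  -0.323  0.848  0.005] tcp [0.4556 0.2804 0.0877] F [ 2.24  0.24 -0.93] M [ 0.156 -0.33  -0.01 ] w 0.426
yaw y deg 19.42 z [ 3.e-04  2.e-04 -1.e+00]
tool shift cm [-0.06  0.03  1.77]
```

```bash

python3 - <<'E'
from h import *
import cv2
c=capture("wrist");cv2.imwrite("pics/w10.png",c["img"][:,:,::-1])
c=capture("scene");cv2.imwrite("pics/s10.png",cv2.resize(c["img"][130:220,340:420,::-1],None,fx=6,fy=6,interpolation=cv2.INTER_CUBIC))
E
```

```text
(no output)
```

View pics/w10.png

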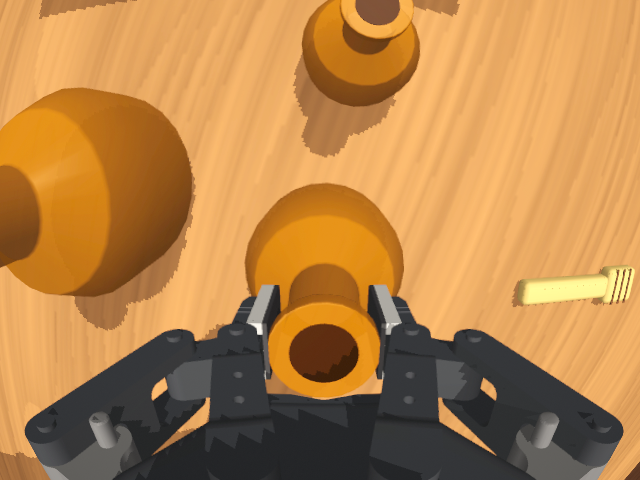

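View pics/s10.png

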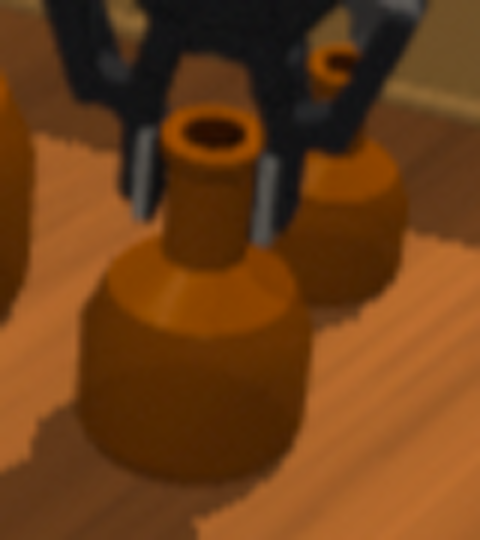

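```bash
python3 -m handwheel '[[0.5,[0,0,0],[0,0,0]],[0.55,[0,0,0],[0,0,0]],[0.55,[0,0,0.5],[0,0,0]],[0.55,[0,0,0.4],[0,0,0]],[0.55,[0,0,0],[0,0,0]]]' 20 |grep force; python3 w.py 0.456 0.28 0.079
```

```text
force: [-0.4, 0.6, 0.2]
t 26.95 q [-1.124  0.436  0.614  1.978 -0.335  0.831  0.014] tcp [0.4547 0.28   0.0778] F [-0.36  0.64  0.15] M [ 0.031  0.044 -0.008] w 0.55
yaw y deg 19.42 z [-0.0015 -0.0011 -1.    ]
tool shift cm [-0.04  0.12 -0.12]
```

```bash
python3 -m handwheel '[[0.5,[0,0,-0.05],[0,0,0]],[0.45,[0,0,0],[0,0,0]],[0.42,[0,0,0],[0,0,0]],[0.4,[0,0,0],[0,0,0]],[0.38,[0,0,0],[0,0,0]]]' 20 |grep force; python3 w.py 0.456 0.28 0.07
python3 -m handwheel '[[0.36,[0,0,0],[0,0,0]],[0.34,[0,0,0],[0,0,0]],[0.32,[0,0,0],[0,0,0]]]' 20 |grep force; python3 w.py 0.456 0.28 0.07
```

```text
force: [1.2, 0.7, 0.5]
t 27.45 q [-1.125  0.434  0.615  1.976 -0.334  0.832  0.014] tcp [0.4559 0.2806 0.0795] F [1.15 0.73 0.51] M [-0.004 -0.116  0.025] w 0.395
yaw y deg 19.43 z [ 1.e-03  6.e-04 -1.e+00]
tool shift cm [-0.06 -0.01  0.95]
force: [1.9, 0.4, 2.3]
t 27.75 q [-1.125  0.434  0.615  1.976 -0.334  0.832  0.014] tcp [0.4559 0.2806 0.0794] F [1.91 0.38 2.31] M [ 0.042 -0.173  0.056] w 0.394
yaw y deg 19.43 z [ 8.e-04  5.e-04 -1.e+00]
tool shift cm [-0.06 -0.01  0.94]
```

```bash
python3 -m handwheel '[[0.25,[0,0,0],[0,0,0]],[0.25,[0,0,-0.1],[0,0,0]],[0.25,[0,0,-0.2],[0,0,0]],[0.25,[0,0,-0.5],[0,0,0]],[0.25,[0,0,0],[0,0,0]]]' 45 |grep force; python3 w.py 0.456 0.28 0.07
python3 - <<'E'
from h import *
import cv2
c=capture("wrist");cv2.imwrite("pics/w11.png",c["img"][:,:,::-1])
c=capture("scene");cv2.imwrite("pics/s11.png",cv2.resize(c["img"][130:220,340:420,::-1],None,fx=6,fy=6,interpolation=cv2.INTER_CUBIC))
E
```

```text
force: [0.1, -0.3, -4.3]
t 28.25 q [-1.132  0.422  0.622  1.971 -0.324  0.848  0.005] tcp [0.4553 0.2804 0.0874] F [ 0.12 -0.3  -4.29] M [-0.009 -0.03   0.016] w 0.38
yaw y deg 19.43 z [-1.e-04  1.e-04 -1.e+00]
tool shift cm [-0.06  0.06  1.74]
```

View pics/w11.png

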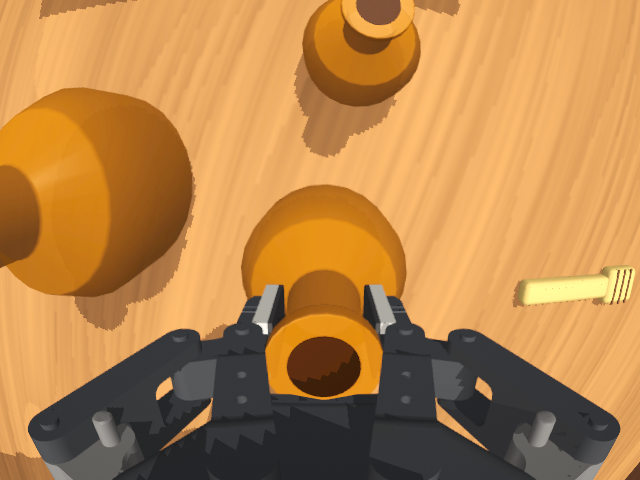

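View pics/s11.png

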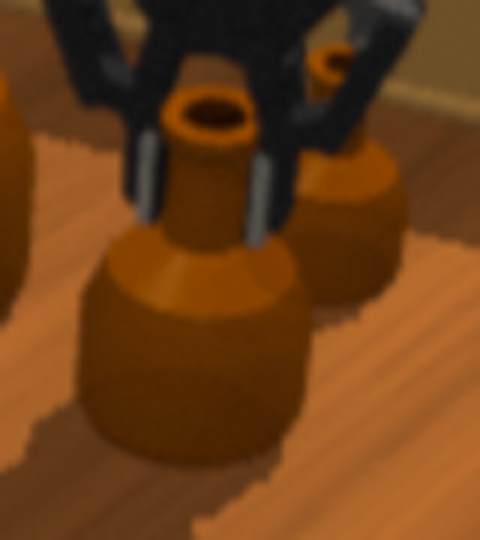

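```bash
python3 -m handwheel '[[0.25,[0,0,-1.2],[0,0,0]],[0.25,[0,0,-2.2],[0,0,0]],[0.25,[0,0,-2.8],[0,0,0]],[0.25,[-0.8,-0.05,-2.8],[0,0,0]],[0.25,[-1.6,-0.1,-1.5],[0,0,0]]]' |grep force
python3 -m handwheel '[[0.25,[-2.4,-0.2,-0.8],[0,0,0]],[0.25,[-3,-0.25,0],[0,0,0]],[0.25,[-3,-0.25,0],[0,0,0]],[0.25,[-3,-0.25,0],[0,0,0]],[0.25,[-3,-0.25,0],[0,0,0]]]' |grep force
python3 -m handwheel '[[0.25,[-3,-0.25,0],[0,0,0]],[0.25,[-3,-0.25,0],[0,0,0]],[0.25,[-3,-0.25,0],[0,0,0]],[0.25,[-2,-0.15,0],[0,0,0]],[0.25,[-1,-0.1,0],[0,0,0]]]' |grep force
python3 w.py 0.5415 -0.037 0.16
```

```text
force: [0.5, 0.6, -4.9]
force: [1.2, -0.1, -4.6]
force: [-0.1, 0.1, -3.3]
t 29.85 q [-0.758  0.285  0.82   1.879 -0.235  1.076  0.489] tcp [ 0.5287 -0.003   0.2003] F [-0.12  0.1  -3.33] M [-0.079  0.016  0.046] w 0.381
yaw y deg 19.15 z [-1.0e-04 -1.3e-03 -1.0e+00]
tool shift cm [-3.63  0.1   4.04]
```

```bash
python3 -m handwheel '[[0.25,[-1.2,0,0.3],[0,0,0]],[0.25,[-1.2,0,0.7],[0,0,0]],[0.25,[-0.9,0,0.9],[0,0,0]],[0.25,[0,0,1],[0,0,0]],[0.25,[0,0,0.3],[0,0,0]]]' |grep force
python3 -m handwheel '[[0.25,[0,0,0],[0,0,0]],[0.25,[0,0,0],[0,0,0]]]' |grep force
python3 w.py 0.5415 -0.037 0.13
python3 - <<'E'
from h import *
import cv2
c=capture("top");cv2.imwrite("pics/t12.png",cv2.resize(c["img"][180:300,295:415,::-1],None,fx=5,fy=5,interpolation=cv2.INTER_CUBIC))
c=capture("scene");cv2.imwrite("pics/s12.png",cv2.resize(c["img"][170:350,230:420,::-1],None,fx=3,fy=3,interpolation=cv2.INTER_CUBIC))
E
```

```text
force: [-0.3, 0.5, -4.6]
force: [0.5, 0.3, -3.6]
t 30.55 q [-0.669  0.353  0.799  1.887 -0.295  1.022  0.595] tcp [ 0.5401 -0.0294  0.1682] F [ 0.5   0.35 -3.63] M [ 0.013 -0.014  0.033] w 0.389
yaw y deg 19.49 z [ 1.e-04  3.e-04 -1.e+00]
tool shift cm [-0.76 -0.12  3.82]
```

View pics/s12.png

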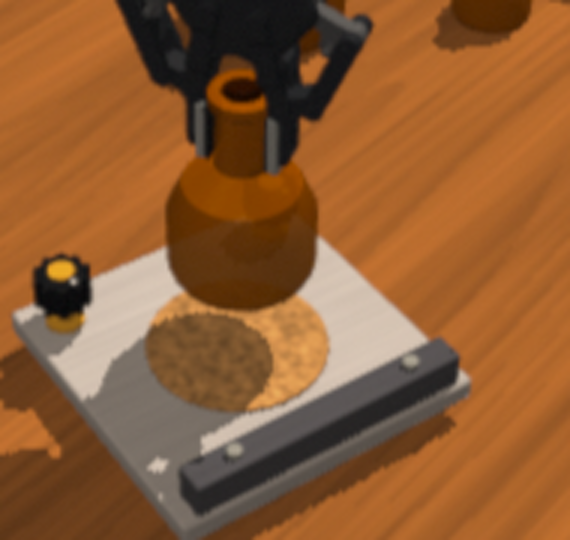

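View pics/t12.png

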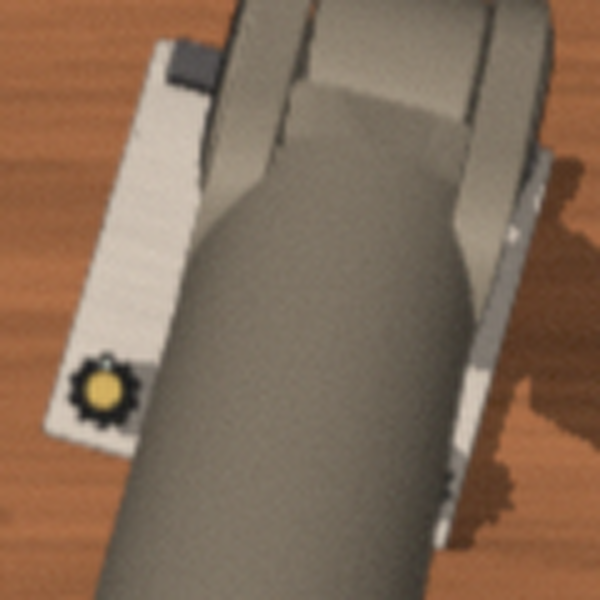

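```bash
python3 -m handwheel '[[0.25,[-0.4,0,0.8],[0,0,0]],[0.25,[-0.4,0.05,1],[0,0,0]],[0.25,[0,0.05,1],[0,0,0]],[0.25,[0,0,0.5],[0,0,0]],[0.25,[0,0,0],[0,0,0]]]' |grep force
python3 -m handwheel '[[0.25,[0,0,0],[0,0,0]],[0.25,[0,0,0],[0,0,0]]]' |grep force
python3 w.py 0.5423 -0.037 0.1145
```

```text
force: [-0.4, 0.5, -4.3]
force: [-0.2, 0.4, -4.0]
t 31.35 q [-0.624  0.403  0.772  1.91  -0.341  0.962  0.646] tcp [ 0.544  -0.0373  0.1355] F [-0.18  0.37 -3.99] M [0.01  0.01  0.042] w 0.386
yaw y deg 19.43 z [ 8.e-04  2.e-04 -1.e+00]
tool shift cm [ 0.08 -0.15  2.1 ]
```

```bash
python3 -m handwheel '[[0.25,[0.08,-0.13,0.5],[0,0,0]],[0.25,[0,0,0.5],[0,0,0]],[0.25,[0,0,0.4],[0,0,0]],[0.25,[0,0,0],[0,0,0]],[0.25,[0,0,0],[0,0,0]]]' |grep force
python3 w.py 0.5423 -0.037 0.1145
python3 - <<'E'
from h import *
import cv2
c=capture("scene");
im=c["img"][:,:,::-1].copy()
cv2.imwrite("pics/s13.png",cv2.resize(im[190:330,240:400],None,fx=5,fy=5,interpolation=cv2.INTER_CUBIC)[:590])
w=capture("wrist");cv2.imwrite("pics/w13.png",w["img"][:,:,::-1])
E
```

```text
force: [-0.6, 1.1, -3.7]
t 31.85 q [-0.614  0.42   0.761  1.926 -0.357  0.934  0.659] tcp [ 0.5421 -0.037   0.121 ] F [-0.56  1.12 -3.73] M [-0.021 -0.046 -0.041] w 0.386
yaw y deg 19.43 z [-3.e-04 -0.e+00 -1.e+00]
tool shift cm [-0.01  0.02  0.65]
```

View pics/s13.png

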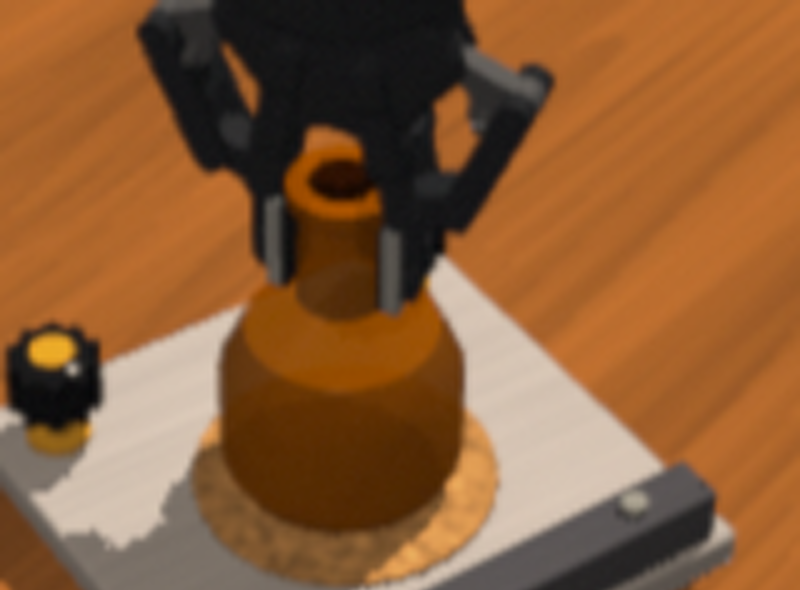

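View pics/w13.png

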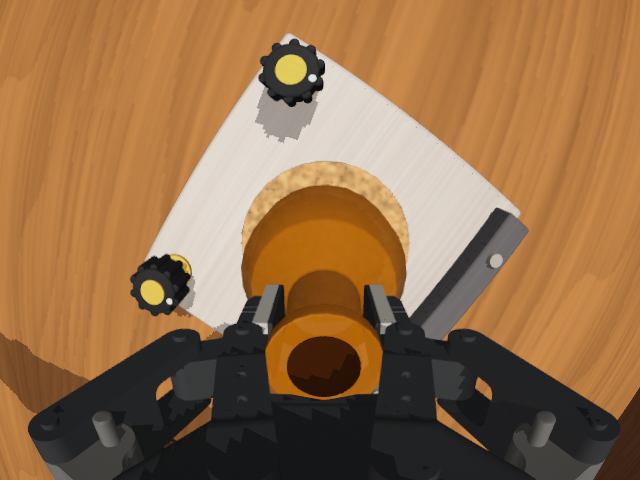

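```bash
python3 -m handwheel '[[0.25,[0,0.1,0.2],[0,0,0]],[0.25,[0,0,0.2],[0,0,0]],[0.25,[0,0,0],[0,0,0]]]' |grep -E "tcp|force"
for i in 1 2 3 4 5; do o=$(python3 -m handwheel '[[0.25,[0,0,0.05],[0,0,0]]]' | grep -E "tcp|force"); echo $o;  done
```

```text
tcp_pos: [0.5429, -0.0366, 0.1168]
force: [0.2, 0.3, -4.7]
tcp_pos: [0.5431, -0.0367, 0.1166] force: [0.1, -1.1, -4.6]
tcp_pos: [0.5431, -0.0367, 0.1161] force: [0.3, 0.5, -4.3]
tcp_pos: [0.5431, -0.0367, 0.1157] force: [-0.6, 0.1, -4.3]
tcp_pos: [0.5431, -0.0367, 0.1151] force: [0.5, 0.1, -4.8]
tcp_pos: [0.5431, -0.0367, 0.1146] force: [-0.3, 0.2, -4.9]
```

```bash

for i in 1 2 3 4; do o=$(python3 -m handwheel '[[0.25,[0,0,0.04],[0,0,0]]]' | grep -E "tcp|force"); echo $o;  done
```

```text
tcp_pos: [0.5431, -0.0367, 0.1142] force: [-0.3, -0.0, -4.0]
tcp_pos: [0.5432, -0.0367, 0.1141] force: [-0.8, -0.1, -0.1]
tcp_pos: [0.5433, -0.0367, 0.1141] force: [-2.0, 0.7, 4.7]
tcp_pos: [0.5434, -0.0367, 0.114] force: [-3.9, 0.5, 7.2]
```

```bash
python3 -m handwheel '[[0.25,[0,0,-0.07],[0,0,0]],[0.25,[0,0,0],[0,0,0]]]' | grep -E "tcp|force"
python3 -m handwheel '[[0.4,[0,0,0],[0,0,0]],[0.45,[0,0,0],[0,0,0]],[0.55,[0,0,0],[0,0,0]],[0.6,[0,0,0],[0,0,0]],[0.6,[0,0,0],[0,0,0]]]' 20| grep -E "tcp|force|width"
python3 - <<'E'
from h import *
import cv2
w=capture("wrist");cv2.imwrite("pics/w14.png",w["img"][:,:,::-1])
E
```

```text
tcp_pos: [0.5432, -0.0367, 0.1141]
force: [-1.6, 0.4, 2.5]
tcp_pos: [0.5434, -0.0367, 0.1138]
force: [-0.2, 0.0, 0.5]
width: 0.6
```

View pics/w14.png

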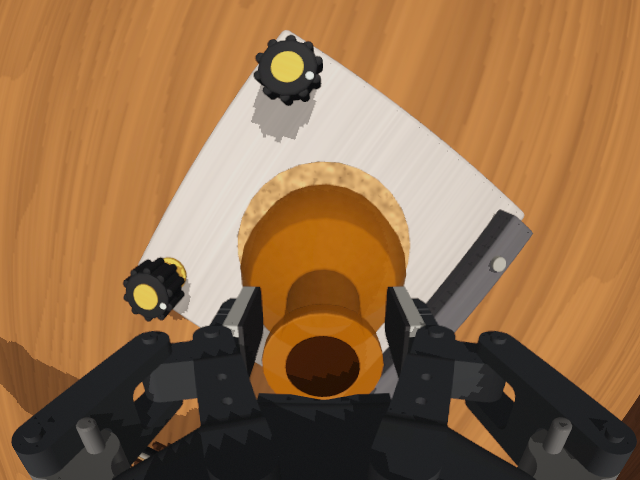

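The pads are clear of the neck and the rim. I'll go straight up, then back away for a final look.

```bash
python3 -m handwheel '[[0.6,[0,0,-0.5],[0,0,0]],[0.6,[0,0,-1.5],[0,0,0]],[0.6,[0,0,-2],[0,0,0]],[0.6,[0,0,-2.5],[0,0,0]],[0.6,[0,0,-3],[0,0,0]]]' | grep -E "tcp|force"
python3 -m handwheel '[[0.6,[0,0,-3],[0,0,0]],[0.6,[2,0,-1],[0,0,0]],[0.6,[3.5,0,0],[0,0,0]],[0.6,[4,0,0],[0,0,0]],[0.6,[4,0,0],[0,0,0]]]' | grep -E "tcp|force"
python3 -m handwheel '[[0.6,[4,0,0],[0,0,0]],[0.6,[4,0,0],[0,0,0]],[0.6,[4,0,0],[0,0,0]],[0.6,[0,0,0],[0,0,0]],[0.6,[0,0,0],[0,0,0]]]' | grep -E "tcp|force"
python3 - <<'E'
from h import *
import cv2
c=capture("top");cv2.imwrite("pics/t15.png",c["img"][:,:,::-1]);cv2.imwrite("pics/t15z.png",cv2.resize(c["img"][180:300,295:415,::-1],None,fx=5,fy=5,interpolation=cv2.INTER_CUBIC))
c=capture("scene");cv2.imwrite("pics/s15.png",c["img"][:,:,::-1]);cv2.imwrite("pics/s15z.png",cv2.resize(c["img"][170:350,230:420,::-1],None,fx=3,fy=3,interpolation=cv2.INTER_CUBIC))
E
```

```text
tcp_pos: [0.5428, -0.0369, 0.2104]
force: [0.1, 0.2, 0.5]
tcp_pos: [0.4981, 0.0914, 0.2503]
force: [0.6, 0.2, -0.9]
tcp_pos: [0.4583, 0.2043, 0.2497]
force: [0.9, -0.5, -0.5]
```

View pics/t15z.png

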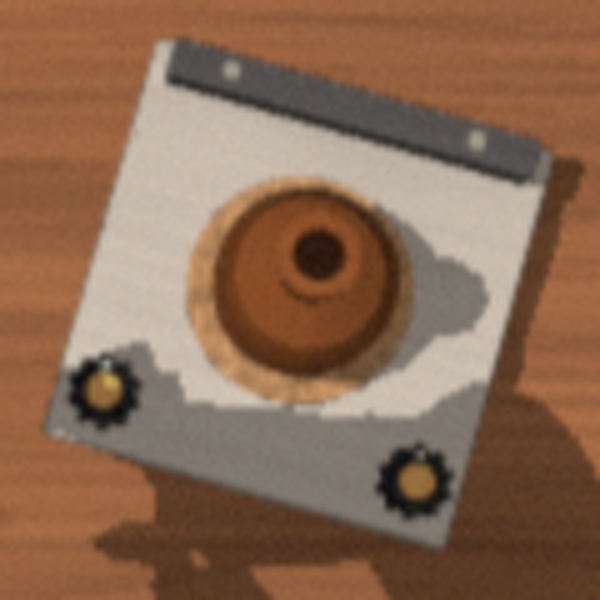

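View pics/s15.png

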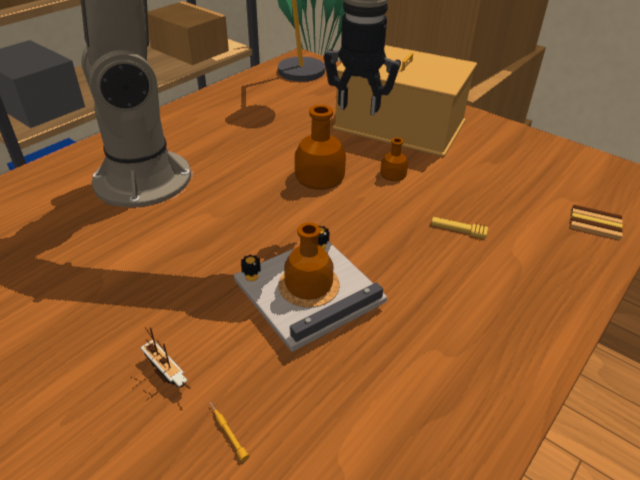

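View pics/s15z.png

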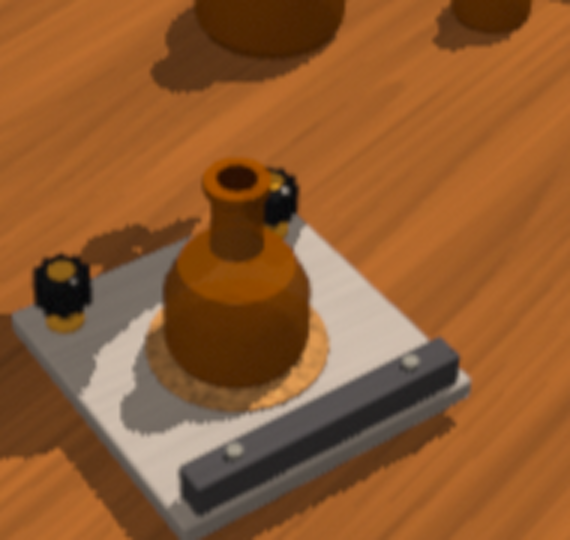

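```bash
python3 - <<'E'
from h import *
t=capture("top")
def T(U,V,z): return at(t,(U+.5)/5-.5+295,(V+.5)/5-.5+180,z)
print("rim",T(319,254,.161),"cork",T(300,290,.035)); 
# body ellipse at ~z .06: extents U 215..400, V 188..375
print("body",T(307.5,281.5,.065)); print(state()['time'],state()['qvel'].round(3))
E
```

```text
rim [ 0.54207795 -0.03712089  0.161     ] cork [ 0.54150796 -0.03663865  0.035     ]
body [ 0.54195027 -0.0383112   0.065     ]
35.55 [ 0.008  0.003 -0.001  0.003 -0.006 -0.003 -0.   ]
```

```bash
python3 -c "
from plant import sign_off
print(sign_off())"
```

```text
the job is handed in; nothing more can be done
None
```

The stand is levelled, the amber decanter is on the cork, and I handed the job in at about 35.6 s of the 72 s allowed.

**Which screw:** Pressing knob_a at about 3 N moved it down roughly 1.1 to 1.2 mm, and it sprang back. Knob_b was stiff, so foot_a was the hanging one.

**Turning it:** I turned knob_a clockwise 77°, about 1.7 mm. By my estimate that is about 0.5 mm past first touch; the fair share is about 0.65 mm. Pressed again, both knobs were stiff at about 0.03 mm/N, at the same height to about 0.2 mm.

**Decanter:** I set the middle-sized one on the cork and let go. In the last pictures it stands upright, within about 1 to 2 mm of the cork's centre.

**Nothing else disturbed:** In the pictures the stand had not moved, and the schooner, pin vise and bending tool looked to be where they started.

**What didn't go cleanly:**
- The first three grips on the decanter's neck caught its shoulder or rim. I opened, changed height and regripped without disturbing it.
- The grip on knob_a was about 1 mm off centre, which pushed the stand sideways with about 4.5 N.
- Two of the checking presses reached about 13 to 16 N.
- I did not repeat the press test after the decanter was down.

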